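# Turn the hand-rest bar end for end on the glass painter's light pad

### The arm

A 6-joint arm with a two-finger parallel gripper is mounted at the origin on the work surface. World frame = base frame: x ahead of the robot, y to its left, z up, the work surface at z = 0. Lengths are in m, angles in rad, forces in N, time in s.
With the tool pointing down it reaches from about 0.325 to 0.775 m from the base axis. Payload 5.5 kg.
Tool frame: the origin (TCP) lies at the very end of the fingers, on their centre line; the grasp point (between the pads) lies 19 mm behind it; z points along the fingers, x is the direction in which the jaws open and shut, and the axes are right-handed (so a half turn about z gives the same grasp; the last joint's range is limited). The gripper opens to 88 mm and grips with 3 to 60 N. Pads are 20 mm wide; open, the fingers measure 115 mm over their backs; the gripper's body (75 mm by 178 mm) begins 61 mm behind the grasp point.
Start: joints at [-0.057, 0.091, 1.231, -0, 1.82, -0.057], TCP at [0.6, -0, 0.223] pointing down, gripper open.
Joint ranges: [-2.87, 2.87], [-0.86, 2.18], [0.17, 2.46], [-1.51, 4.65], [0.06, 2.69], [-2.65, 2.65]. Speed limits (rad/s): [2.57, 2.57, 3.01, 3.14, 3.14, 3.14].

### API

Orientations are given as a 3x3 rotation matrix whose columns are the frame's x, y, z axes.
In Python, from bench import robot, cams gives the robot as it stands. The module is installed in compiled form; this text tells all that it offers.
- The arm moves only by the shell command python3 -m handwheel 'ROWS' [FORCE]. ROWS is a JSON object of lists of equal length, an entry for each row: "linear": the shift along the tool's x, y, z in mm, a list of three; "dr": the turn, a rotation vector about the tool's x, y, z in degrees, a list of three; "fingers": the finger opening in mm, from 0 to 87.8. In form: {"linear": [[tx, ty, tz], ...], "dr": [[wx, wy, wz], ...], "fingers": [fingers, ...]}. A call has exactly 5 rows; each row is the pose to reach, as a shift and turn from the pose commanded when the call began, along the tool's axes at that moment; what a row does not reach only later rows make up. A row lasts 1/12 s, in which the tool goes at most 41.7 mm and 7.16 degrees, less where a joint would pass 70% of its speed; a pose out of reach is approached as far as the arm can. A call with a gripper value outside its range is refused whole. The fingers move at their own pace and stop on an object; FORCE is the grip in N (left out, the last holds). Time passes only in rows, so rows that repeat a pose let the fingers close, or fill a call up. It gives the time, the measured TCP pose, the force and the opening at its end, in the units of the state.
- robot.get_obs(): the state, without advancing time (a new reading comes with each control period).
- cams.capture(name): name is "scene" or "side" or "wrist"; returns a dict with "pixels" (480x640x3 uint8, red, green, blue), "mtx" (3x3 intrinsics, pixels), "k1" (the pictures are not rectified: a ray, as slopes to the right and down, at radius r is drawn at 1 + k1 r^2 times it, then the intrinsics apply), "R" (3x3) and "t" (3): a world point X has camera coordinates R X + t. Camera axes: x right, y down, z forward; pixel columns grow to the right and rows downward; lengths in m; the calibration is good to about 2 mm. A picture is of the moment at which its call begins. There is no depth.
- robot.sign_off(): hands the job in, once; it reports no verdict.
The state is a dict: "time": time; "joints": joint angles; "dq": joint speeds; "joint_efforts": joint torques, N m; "tool_pos": TCP position; "ee_rot": TCP orientation; "ft_force": force on the tool from outside, world axes, zero at the start; "torque": the same for the moment, N m; "width": opening from 0.0 (shut) to 1.0 (fully open).
Only numpy, scipy, OpenCV 4.12 (cv2) and the standard library are available. Lean on these libraries where they do the work, as an engineer would, in place of code of your own. Each camera call takes 0.05 s, during which the arm holds its last target.

### The job

The hand-rest bar on the light pad lies the wrong way round. Pull the red plunger knob straight out to its stop, lift the bar out and turn it end for end so that its blue end lies under the plunger, lay it gently back in both saddles, centred as before, and then push the knob fully home again. Do not strike the lamp or the plunger's bracket with anything, and leave the jars, pot, bottle and tape where they stand.

Things in the scene. Friction and masses are not known exactly. Their poses are not given: they have to be found in the camera images.
- stand: Fixed light pad carrying all fixtures: white panel in a wooden frame, in its own frame (mm) x -140 to 170, y -200 to 250, 12 thick, flat on the table. Origin at table height midway between the two saddles; x points away from the robot, y to the left along the bar, z up (the pad is yawed up to 13 degrees).
- left_saddle (a point): Floor centre of the left aluminium saddle, at x 0, y +100, z 45 mm in the pad's frame: U-shaped, 18 mm long along y, slot 33 mm wide (the bar has 2.5 mm to spare each side), open above with a flared mouth, its top at z = 70 mm. The plunger's tip stands over it.
- right_saddle (a point): The same on the right saddle, at x 0, y -100, z 45 mm.
- knob_grip (a point): Centre of the red round knob, 32 mm across, 34 mm long. Its z axis is the pull-out direction, leaning 40 degrees from vertical towards the pad's near left (midway between -x and +y); its y is level, across the lean. Home, it is at x -68, y 157, z 172 mm of the pad. Below it a bare 10 mm rod, then at 47 mm the sleeve. Pinch it across its y, fingers along its axis; the lamp strip above blocks a vertical gripper.
- plunger (a joint): How far the plunger is pulled out along its axis, in m: 0 = home (its round tip stands 2 mm over the bar's top and keeps the bar in), 0.040 = fully out against its stop, where the bar lifts straight up free. It stays where it is left; about 5 N moves it either way.
- bar: The hand-rest bar (same body as bar_center): origin under its centre, y towards the blue end, z up.
- bar_center (a point): Centre of the loose dark wooden hand-rest bar, 28 mm wide (x), 280 mm long (y), 24 mm high (z), 0.1 to 0.2 kg. Its y axis points to the blue end. It lies along the pad's y in the two saddles, its centre 57 mm above the table, blue end at the pad's -y (right) at the start.
- blue_end (a point): Point on the bar's centre line, 10 mm inside the end that is painted blue (the last 55 mm).
- plain_end (a point): Point on the bar's centre line, 10 mm inside the unpainted end.
- lamp: Fixed slim strip lamp on the pad (origin and axes are those of the stand; mm): 12 mm steel post at x 60, y 128 (foot 48 across, 24 high) beyond the bar, up to a black strip 16 wide (y) and 12 high that runs along x from 75 to -55 at y 128, over the bar's left end, its centre 275 above the table. It must not be struck.
- guide: The plunger's fixed bracket (origin under the plunger's tip at x -11, y 100 mm of the pad, turned -45 degrees): in the pad's frame a 14 x 22 mm steel post at x -46, y 135, up to z 120 mm, carrying a 22 mm sleeve round the slanted plunger (x -56 to -27, y 117 to 146, z 113 to 143). It stands on the robot's side of the bar's left end.
- lamp_end (a point): Free end of the lamp strip (x -55, y 128, z 275 mm in the pad's frame).
- jar_a_center (a point): 62 mm tall, 46 mm across, closed jar of glass paint with a yellow label and black lid, standing in a row on the robot's side of the pad; point half-way up its axis. Bystander.
- jar_b_center (a point): 62 mm tall, 46 mm across, closed jar of glass paint with a terracotta label and white lid, standing in a row on the robot's side of the pad; point half-way up its axis. Bystander.
- jar_c_center (a point): 62 mm tall, 46 mm across, closed jar of glass paint with a green label and steel lid, standing in a row on the robot's side of the pad; point half-way up its axis. Bystander.
- brush_pot_center (a point): Blue ceramic pot of brushes, 68 mm across, 100 mm tall, brush tips to about 210 mm above its foot, at the pad's far left; point 50 mm above its foot. Bystander.
- bottle_center (a point): Green glass bottle, 56 mm across, 170 mm tall, at the pad's far left, beside the brush pot; point half-way up. Bystander.
- tape_center (a point): Roll of paper tape lying flat, 68 mm across, 24 mm high, on the pad's far right; point at its centre. Bystander.

How it is judged:
On the way, in this order (a step that is already met when the one before it is completed fails the run):
1. the knob is pulled out at least 34 mm while the bar still lies in its saddles as at the start (value of joint plunger above 0.034 m and z of blue_end in the frame of stand between 0.053 and 0.061 m and x of blue_end in the frame of stand between -0.007 and 0.007 m and z of plain_end in the frame of stand between 0.053 and 0.061 m and x of plain_end in the frame of stand between -0.007 and 0.007 m and y of plain_end in the frame of stand between 0.105 and 0.155 m), for 0.2 s.
2. the bar is lifted clear above the saddles (centre over 90 mm), the knob still out (z of bar_center in the frame of stand above 0.09 m and value of joint plunger above 0.025 m), for 0.1 s.
3. the bar lies still in both saddles, blue end under the plunger, the knob still out (value of joint plunger above 0.025 m and z of blue_end in the frame of stand between 0.053 and 0.061 m and x of blue_end in the frame of stand between -0.007 and 0.007 m and z of plain_end in the frame of stand between 0.053 and 0.061 m and x of plain_end in the frame of stand between -0.007 and 0.007 m and y of blue_end in the frame of stand between 0.105 and 0.155 m and linear speed of bar below 0.02 m/s and angular speed of bar below 0.1 rad/s), for 0.2 s.
At the end, for the whole second after the job is handed in: The bar lies at rest and released in both saddles, reversed: blue end at the plunger's side (pad's +y), each end point 53 to 61 mm above the table and within 7 mm of the saddles' centre line, centred along its length within 25 mm; the knob is home (plunger below 4 mm) (z of blue_end in the frame of stand between 0.053 and 0.061 m and x of blue_end in the frame of stand between -0.007 and 0.007 m and z of plain_end in the frame of stand between 0.053 and 0.061 m and x of plain_end in the frame of stand between -0.007 and 0.007 m and y of blue_end in the frame of stand between 0.105 and 0.155 m and linear speed of bar below 0.02 m/s and angular speed of bar below 0.1 rad/s and value of joint plunger below 0.004 m and contact force between bar and the fingers below 0.1 N); the robot touches nothing.
It fails at once if anything struck the lamp (over 2 N) (contact force between lamp and anything else above 2 N).
It fails at once if the bar struck the plunger's bracket (over 2 N) (contact force between bar and guide above 2 N).
It fails at once if the robot struck the plunger's bracket (over 8 N) (contact force between any of the fingers, the arm and guide above 8 N).
It fails at once if the bar was dropped or thrown into the saddles (over 0.45 m/s near them) (linear speed of bar above 0.45 m/s and z of bar_center in the frame of stand below 0.085 m).
It fails at once if a jar, the pot, the bottle or the tape was moved by more than 25 mm (distance of any of jar_a_center, jar_b_center, jar_c_center, brush_pot_center, bottle_center, tape_center from where it was at the start of the episode above 0.025 m).
It also fails if it takes over 72 s, if anything falls off the work surface, if the arm or the gripper's body presses on something with over 40 N, if the wrist force passes 120 N, or if a joint passes its speed limit or range.

## Working session

There is one attempt and no reset: what is moved stays moved. The work goes in short steps, Python scripts to look and compute and a shell command to move; the robot and the scene stay as the last step left them, time stands still between calls to the robot, and variables do not carry over. Pictures are saved under pics/ and viewed, and the job is handed in when it is done.

```bash
mkdir -p pics; ls
python3 - <<'E'
from bench import robot,cams
import cv2
o=robot.get_obs(); print(o)
for n in ["scene","side","wrist"]:
    c=cams.capture(n); cv2.imwrite(f"pics/{n}0.png",c["pixels"][:,:,::-1]); print(n,c["mtx"].tolist(),c["k1"],c["R"].tolist(),c["t"].tolist())
E
```

```text
pics
{'time': 0.0, 'joints': array([-5.66823111e-02,  9.18650117e-02,  1.23189601e+00, -4.49606741e-05,
        1.81980692e+00, -5.67318039e-02]), 'dq': array([ 3.17414494e-05,  5.68033631e-04, -1.10319492e-04,  9.16102724e-04,
       -7.10029211e-04, -1.22347814e-03]), 'joint_efforts': array([-3.13584051e-04, -4.46447504e+01, -4.06449509e+01,  6.96761138e-02,
        2.93726998e-02, -1.50731516e-04]), 'tool_pos': array([5.99694306e-01, 1.09352093e-05, 2.21497489e-01]), 'ee_rot': array([[ 9.99998050e-01,  3.83878466e-05, -1.97458683e-03],
       [ 3.85229836e-05, -9.99999997e-01,  6.84001330e-05],
       [-1.97458420e-03, -6.84760666e-05, -9.99998048e-01]]), 'ft_force': array([-0.24057522,  0.29918   ,  0.03091198]), 'torque': array([ 0.00667693,  0.01034582, -0.02355024]), 'width': 1.0025400113126937}
scene [[596.4926871304043, 0.0, 322.243421858798], [0.0, 596.4926871304043, 236.52674908224145], [0.0, 0.0, 1.0]] -0.007419577953889383 [[-0.859673301937991, 0.5108133429343901, 0.005616281262973339], [0.2904982125812703, 0.49787830382746573, -0.8171462433768956], [-0.4202054288346578,
[... 210 characters left out ...]
 0.0, 1.0]] -0.040275969927090614 [[-0.9698261221833853, -0.24368028992871868, -0.007563665182493698], [-0.18350168842368617, 0.7500436470338093, -0.6354224247615744], [0.16051299971153005, -0.6148613208232226, -0.7721276663085764]] [0.6571816668514553, 0.19823204505023143, 0.8682363465510566]
wrist [[358.5377165127859, 0.0, 322.11073420025093], [0.0, 358.5377165127859, 235.72917098196112], [0.0, 0.0, 1.0]] 0.003248827441908481 [[0.9999958121882206, 0.0002663116563206076, -0.0028817848853060794], [0.0011207039838276429, -0.9537000517328271, 0.3007573030657545], [-0.0026682632186693423, -0.30075927317857915, -0.9536963562730496]] [-0.6002174345940043, -0.03845724046801242, 0.3931593176573917]
```

View pics/scene0.png

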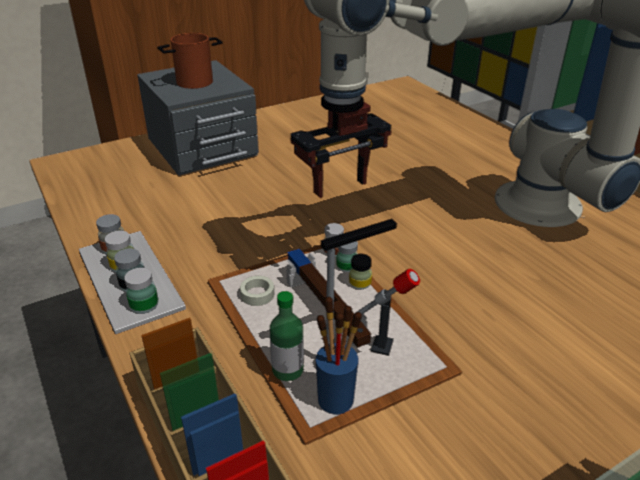

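View pics/side0.png

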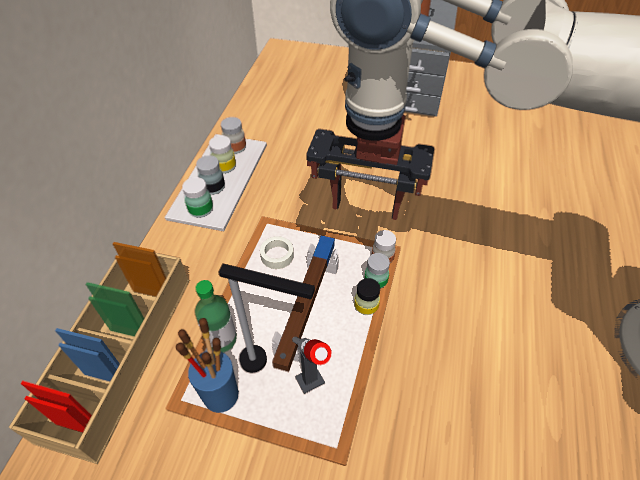

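View pics/wrist0.png

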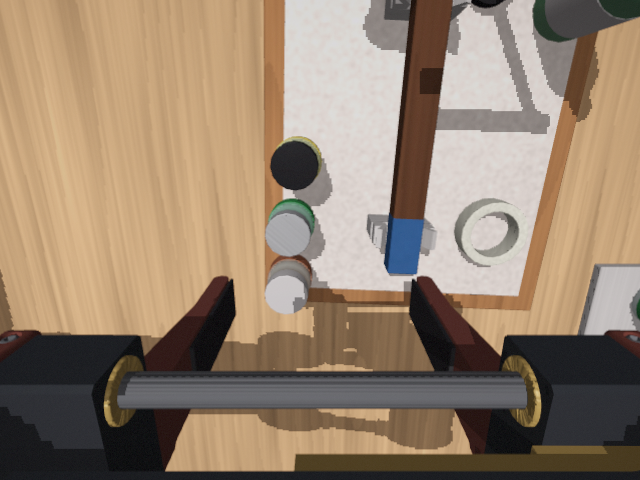

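Scene (side camera): the pad's outer corners are near (262,218), (400,247), (345,463) and (167,408). The knob is at (319,352), and the blue end at (325,247). Next I'll measure the pad, bar, knob and lamp.

```bash
cat > h.py <<'E'
import numpy as np, cv2
from bench import robot,cams
def ray(c,uv):
    k=c["k1"]; uv=np.atleast_2d(uv).astype(float)
    d=cv2.undistortPoints(uv.reshape(-1,1,2),np.array(c["mtx"]),np.array([k,0,0,0,0.])).reshape(-1,2)
    R=np.array(c["R"]);t=np.array(c["t"])
    D=np.c_[d,np.ones(len(d))]@R
    return -R.T@t, D/np.linalg.norm(D,axis=1)[:,None]
def onz(c,uv,z):
    o,D=ray(c,uv); return o+D*((z-o[2])/D[:,2])[:,None]
def tri(c1,u1,c2,u2):
    A=[];b=[];
    for c,u in((c1,u1),(c2,u2)):
        o,D=ray(c,u);P=np.eye(3)-np.outer(D[0],D[0]);A.append(P);b.append(P@o)
    A=np.vstack(A);b=np.hstack(b);x,*_=np.linalg.lstsq(A,b,rcond=None);return x,np.linalg.norm(A@x-b)
def proj(c,X):
    r,_=cv2.Rodrigues(np.array(c["R"]));k=c["k1"]
    return cv2.projectPoints(np.atleast_2d(X).astype(float),r,np.array(c["t"]),np.array(c["mtx"]),np.array([k,0,0,0,0.]))[0].reshape(-1,2)
E
python3 - <<'E'
from h import *
cs={n:cams.capture(n) for n in["scene","side","wrist"]}
import pickle; pickle.dump(cs,open("c0.pkl","wb"))
for n,(ky,) in {"side":(0.,),"scene":(0,),"wrist":(0,)}.items():
    im=cs[n]["pixels"];h=cv2.cvtColor(im,cv2.COLOR_RGB2HSV)
    w=((h[...,1]<35)&(h[...,2]>150)).astype(np.uint8)
    w=cv2.morphologyEx(w,cv2.MORPH_CLOSE,np.ones((5,5)))
    cc=sorted(cv2.findContours(w,0,2)[0],key=cv2.contourArea)[-2:]
    for q in cc: print(n,"white",cv2.contourArea(q),cv2.boundingRect(q))
    b=((h[...,0]>100)&(h[...,0]<125)&(h[...,1]>130)).astype(np.uint8)
    for q in cv2.findContours(b,0,2)[0]:
        if cv2.contourArea(q)>60: print(n,"blue",cv2.contourArea(q),cv2.minAreaRect(q))
    r=(((h[...,0]>172)|(h[...,0]<4))&(h[...,1]>170)&(h[...,2]>90)).astype(np.uint8)
    for q in cv2.findContours(r,0,2)[0]:
        if cv2.contourArea(q)>60: print(n,"red",cv2.contourArea(q),cv2.minAreaRect(q))
im=cs["side"]["pixels"][:,:,::-1]
cv2.imwrite("pics/side0z.png",cv2.resize(im[200:470,150:410],None,fx=2.2,fy=2.2,interpolation=cv2.INTER_CUBIC))
im=cs["scene"]["pixels"][:,:,::-1]
cv2.imwrite("pics/scene0z.png",cv2.resize(im[210:445,200:470],None,fx=2.5,fy=2.5,interpolation=cv2.INTER_CUBIC))
E
```

```text
side white 12359.5 (487, 0, 153, 108)
side white 14378.0 (221, 230, 175, 218)
side blue 1426.0 ((215.29415893554688, 384.676513671875), (54.96135711669922, 44.52260971069336), 68.83873748779297)
side blue 1642.0 ((87.3369369506836, 350.6634826660156), (72.65266418457031, 34.94356918334961), 48.50353240966797)
side blue 309.5 ((323.9109802246094, 248.90411376953125), (16.385761260986328, 26.100175857543945), 20.556047439575195)
side red 1628.5 ((53.20000457763672, 405.9000244140625), (76.21089935302734, 32.57146072387695), 18.434947967529297)
side red 74.5 ((196.74118041992188, 366.86474609375), (23.320026397705078, 4.121678352355957), 49.398704528808594)
side red 473.0 ((316.9000549316406, 351.6999816894531), (27.280027389526367, 22.807889938354492), 26.56505012512207)
scene white 3120.0 (80, 231, 105, 99)
scene white 3822.5 (351, 309, 95, 100)
scene blue 3017.5 ((214.06759643554688, 434.517578125), (71.38092041015625, 57.396087646484375), 77.98851776123047)
scene blue 1844.0 ((336.0, 380.5), (65.0, 40.0), 90.0)
scene blue 222.0 ((298.65386962890625, 258.76922607421875), (22.326251983642578, 16.000478744506836), 60.255123138427734)
scene blue 609.5 ((514.6922607421875, 83.03845977783203), (18.238800048828125, 40.20380783081055), 11.309932708740234)
scene blue 1552.5 ((593.1117553710938, 72.24706268310547), (19.198345184326172, 96.31712341308594), 12.528807640075684)
scene red 1509.5 ((237.0, 460.0), (38.0, 62.0), 90.0)
scene red 191.5 ((406.590576171875, 281.9169921875), (17.13883399963379, 24.080368041992188), 47.48955535888672)
wrist white 5669.5 (438, 0, 84, 112)
wrist white 44359.5 (284, 0, 279, 296)
wrist blue 1714.0 ((401.8296203613281, 244.74949645996094), (34.363792419433594, 57.4681510925293), 7.765166282653809)
```

View pics/side0z.png

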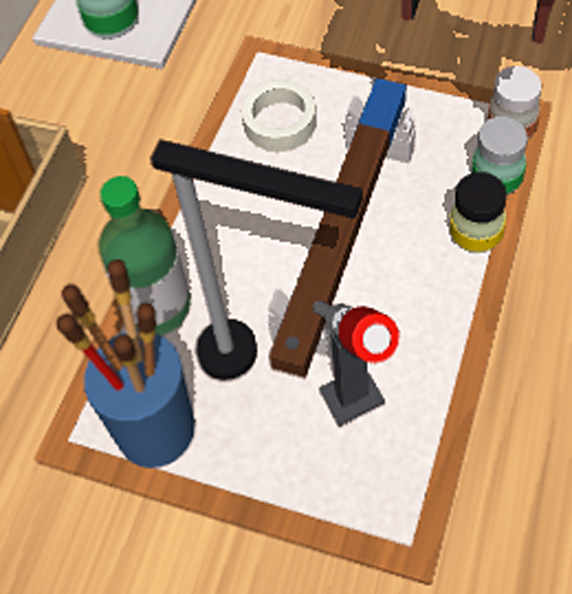

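View pics/scene0z.png

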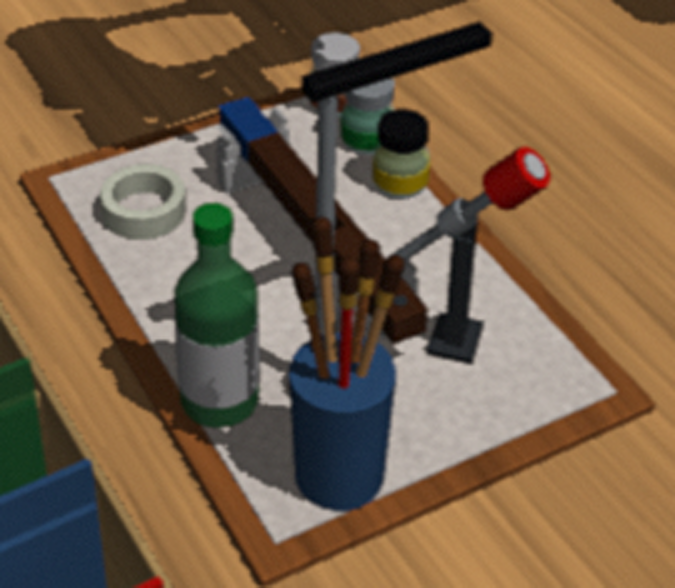

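Run:
```python
from h import *; import pickle
from scipy.optimize import least_squares
cs=pickle.load(open("c0.pkl","rb"))
S=[((263.6,217.3),(170,-200)),((400,245.5),(-140,-200)),((346.4,464.5),(-140,250)),((167.3,409),(170,250))]
C=[((208.8,280.4),(170,-200)),((306,443.2),(170,250)),((460.8,372),(-140,250))]
W=[];P=[]
for c,L in(("side",S),("scene",C)):
    for uv,p in L: W.append(onz(cs[c],uv,.012)[0,:2]);P.append(np.array(p)/1000)
W=np.array(W);P=np.array(P)
# bar: blue end etc. from the wrist and side via blue/knob later
def f(q):
    c,s=np.cos(q[2]),np.sin(q[2]);return (P@np.array([[c,s],[-s,c]])+q[:2]-W).ravel()
r=least_squares(f,[.55,.2,0]);print(r.x,np.degrees(r.x[2]));print((r.fun.reshape(-1,2)*1000).round(1))
x,y,a=r.x;T=lambda p:np.array([x+np.cos(a)*p[0]-np.sin(a)*p[1],y+np.sin(a)*p[0]+np.cos(a)*p[1],p[2]])
pts={"bluetop":(0,-140,69),"plaintop":(0,140,69),"knob":(-68,157,172),"lampend":(-55,128,275),"lampfar":(75,128,275),"post":(-46,135,120)}
for n in cs: print(n,{k:proj(cs[n],T(np.array(p)/1000))[0].round(0).tolist() for k,p in pts.items()})
for u in [proj(cs["side"],T(np.array(pts["knob"])/1000))[0]]: pass
# blue centroid triangulation wrist/side top
for n in("side","scene","wrist"):
    im=cs[n]["pixels"];h=cv2.cvtColor(im,cv2.COLOR_RGB2HSV)
# knob triangulate
print("knob",tri(cs["side"],(316.9,351.7),cs["scene"],(406.6,281.9)),T(np.array(pts["knob"])/1000))
```

```text
[ 0.67989313  0.08328199 -0.04298683] -2.4629641160522238
[[ 7.  -2.9]
 [-1.7  2.3]
 [ 0.2  3.1]
 [ 5.3  2.4]
 [-1.3 -5.2]
 [-1.5 -0.9]
 [-8.   1.3]]
scene {'bluetop': [294.0, 249.0], 'plaintop': [365.0, 334.0], 'knob': [408.0, 282.0], 'lampend': [397.0, 224.0], 'lampfar': [324.0, 247.0], 'post': [388.0, 302.0]}
side {'bluetop': [328.0, 236.0], 'plaintop': [281.0, 362.0], 'knob': [317.0, 354.0], 'lampend': [313.0, 295.0], 'lampfar': [220.0, 271.0], 'post': [308.0, 353.0]}
wrist {'bluetop': [399.0, 274.0], 'plaintop': [441.0, -84.0], 'knob': [364.0, -272.0], 'lampend': [486.0, -652.0], 'lampfar': [1206.0, -616.0], 'post': [389.0, -125.0]}
knob (array([0.61975408, 0.23998231, 0.17090543]), np.float64(0.00023498407554413202)) [0.6187028  0.24305916 0.172     ]
```

```bash
python3 -m handwheel '{"linear":[[10,0,-40],[20,0,-80],[30,0,-120],[40,0,-150],[40,0,-150]],"dr":[[0,0,0],[0,0,0],[0,0,0],[0,0,0],[0,0,0]],"fingers":[60,60,60,60,60]}'
python3 - <<'E'
from h import *; import pickle
c=cams.capture("wrist");pickle.dump(c,open("w1.pkl","wb"));cv2.imwrite("pics/w1.png",c["pixels"][:,:,::-1]);print(-c["R"].T@c["t"],robot.get_obs()["time"])
E
```

```text
time: 0.72
tool_pos: [0.6417, -0.0001, 0.3804]
ee_rot: [[1.0, -0.0, 0.012], [-0.0, -1.0, -0.001], [0.012, 0.001, -1.0]]
ft_force: [-0.5, 0.7, 0.1]
width: 0.693
[0.64105901 0.08174574 0.54350041] 0.7667
```

View pics/w1.png

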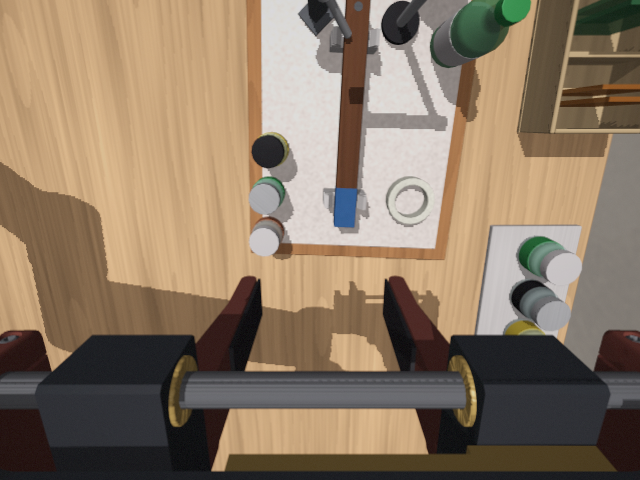

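Run:
```python
from h import *; import pickle
c=pickle.load(open("w1.pkl","rb"));im=c["pixels"];h=cv2.cvtColor(im,cv2.COLOR_RGB2HSV)
w=(h[...,1]<45)&(h[...,2]>120)
L=[];R=[];B=[]
for v in list(range(40,125,5)):
    u=np.where(w[v,240:300])[0]; 
    if len(u):L.append((240+u[0]-.5,v))
for v in range(90,235,5):
    s=w[v,380:475];u=np.where(s)[0]
    if len(u):R.append((380+u[-1]+.5,v))
for u in range(300,436,5):
    s=np.where(w[200:260,u])[0]
    if len(s):B.append((u,200+s[-1]+.5))
def fit(P):
    X=onz(c,P,.012)[:,:2];vx=cv2.fitLine(X.astype(np.float32),cv2.DIST_HUBER,0,1e-4,1e-4).ravel();return vx
for n,P in(("L",L),("R",R),("B",B)):
    v=fit(P);
    print(n,v,np.degrees(np.arctan2(v[1],v[0])),len(P))
b=((h[...,0]>100)&(h[...,0]<125)&(h[...,1]>130)&(np.arange(480)[:,None]<260)).astype(np.uint8)
q=max(cv2.findContours(b,0,2)[0],key=cv2.contourArea);m=cv2.minAreaRect(q);print(m);print(onz(c,cv2.boxPoints(m),.069))
cv2.imwrite("pics/w1z.png",cv2.resize(im[0:260,240:480,::-1],None,fx=2.3,fy=2.3,interpolation=cv2.INTER_CUBIC))
```

```text
L [0.03428308 0.9994122  0.56364566 0.13850754] 88.03533 17
R [0.04079231 0.9991676  0.8297405  0.02717722] 87.66212 29
B [ 0.99910706 -0.04225022  0.72221595 -0.10294984] -2.4214797 28
((344.6792297363281, 207.31195068359375), (20.953487396240234, 38.31494140625), 3.8140745162963867)
[[ 0.66111719 -0.05387277  0.069     ]
 [ 0.66401654 -0.0009461   0.069     ]
 [ 0.69194677 -0.00286381  0.069     ]
 [ 0.68997668 -0.05595271  0.069     ]]
```

View pics/w1z.png

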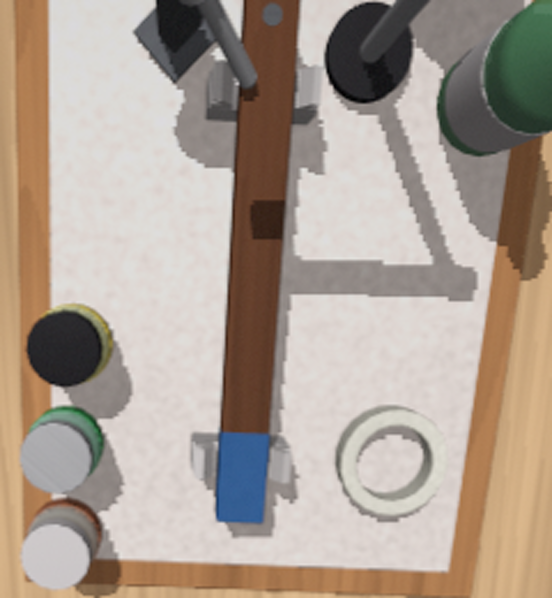

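Wrist view: the pad's yaw is about -2.3°, and the bar's blue end is at roughly (.6755,-.055). That puts the pad origin near (.681,.081). Next I'll write a planning helper that prints how far to go.

```bash
cat >> h.py <<'E'
from scipy.spatial.transform import Rotation as Ro
A0=np.radians(-2.35);O0=np.array([.681,.081,0])
RP=Ro.from_euler('z',A0).as_matrix()
def T(p): return O0+RP@(np.array(p)/1000.)
KN=np.array([.6195,.2405,.1715]); AX=RP@np.array([-np.sin(np.radians(40))/2**.5,np.sin(np.radians(40))/2**.5,np.cos(np.radians(40))])
xk=RP@np.array([1,1,0])/2**.5; RK=np.c_[xk,np.cross(-AX,xk),-AX]
def RD(yawdeg): # tool down, jaw x at yaw
    a=np.radians(yawdeg);return np.array([[np.cos(a),np.sin(a),0],[np.sin(a),-np.cos(a),0],[0,0,-1.]])
def plan(p,R):
    o=robot.get_obs();M=np.array(o["ee_rot"]);d=M.T@(np.array(p)-o["tool_pos"])*1000
    r=Ro.from_matrix(M.T@R).as_rotvec(degrees=True)
    print("lin",d.round(1),"|%.0f|"%np.linalg.norm(d),"dr",r.round(1),"|%.0f|"%np.linalg.norm(r),"t",round(o["time"],2),"q",np.round(o["joints"],2),"w",round(o["width"]*87.8,1),"F",np.round(o["ft_force"],1),"p",np.round(o["tool_pos"],4))
E
python3 - <<'E'
from h import *;import pickle
print(AX,RK)
cs=pickle.load(open("c0.pkl","rb"))
for p in[(.38,-.22,0),(.61,-.33,0)]: print(proj(cs["scene"],p),proj(cs["side"],p))
plan((.48,.25,.40),RD(42.65))
E
```

```text
[-0.43550023  0.47277422  0.76604444] [[ 0.73550612  0.51900896  0.43550023]
 [ 0.67751808 -0.56343038 -0.47277422]
 [ 0.          0.64278761 -0.76604444]]
[[365.67041575 203.4364287 ]] [[475.62868811 224.91630937]]
[[264.70663091 207.82103034]] [[380.31529778 174.41359458]]
lin [-161.1 -250.   -24.4] |298| dr [  0.2  -0.4 -42.6] |43| t 0.77 q [-0.05  0.31  0.7   0.    2.12 -0.05] w 60.2 F [ 0.7  0.  -0.2] p [ 0.6413 -0.      0.3769]
```

```bash
python3 -m handwheel '{"linear":[[-35,0,-4],[-70,-15,-8],[-100,-40,-12],[-125,-70,-16],[-140,-105,-20]],"dr":[[0,0,-5],[0,0,-10],[0,0,-15],[0,0,-20],[0,0,-25]],"fingers":[60,60,60,60,60]}'
python3 - <<'E'
from h import *
plan((.48,.30,.40),RK)
plan((.48,.30,.40),RD(42.65))
E
```

```text
time: 1.18
tool_pos: [0.4974, 0.1049, 0.3921]
ee_rot: [[0.905, 0.425, -0.001], [0.425, -0.905, -0.0], [-0.001, -0.0, -1.0]]
ft_force: [0.5, 0.7, 1.2]
width: 0.679
lin [  67.1 -184.    -7.9] |196| dr [-39.7   6.2 -16.8] |44| t 1.18 q [ 0.14 -0.05  1.06 -0.    2.13 -0.3 ] w 59.6 F [0.5 0.7 1.2] p [0.4974 0.1049 0.3921]
lin [  67.1 -184.    -7.9] |196| dr [ -0.    0.1 -17.5] |18| t 1.18 q [ 0.14 -0.05  1.06 -0.    2.13 -0.3 ] w 59.6 F [0.5 0.7 1.2] p [0.4974 0.1049 0.3921]
```

```bash
python3 -m handwheel '{"linear":[[13,-37,-2],[26,-74,-3],[40,-110,-5],[53,-147,-6],[67,-184,-8]],"dr":[[-6,1,-2.5],[-12,2,-5],[-18,3,-7.6],[-24,3.8,-10],[-30,4.6,-12.6]],"fingers":[60,60,60,60,60]}'
python3 - <<'E'
from h import *
plan(KN+.10*AX,RK)
E
```

```text
time: 1.6
tool_pos: [0.4818, 0.3016, 0.4003]
ee_rot: [[0.784, 0.527, 0.33], [0.621, -0.681, -0.388], [0.02, 0.509, -0.861]]
ft_force: [1.0, -0.3, -0.5]
width: 0.684
lin [ 62.2 -18.4 167.4] |179| dr [-9.4  1.5 -4.1] |10| t 1.6 q [ 0.81  0.08  1.01 -0.6   2.03 -0.13] w 60.1 F [ 1.  -0.3 -0.5] p [0.4818 0.3016 0.4003]
```

```bash
python3 -m handwheel '{"linear":[[15,-5,35],[30,-9,70],[45,-14,105],[62,-18,135],[62,-18,150]],"dr":[[-4,0.7,-2],[-8,1.3,-3.5],[-9.4,1.5,-4.1],[-9.4,1.5,-4.1],[-9.4,1.5,-4.1]],"fingers":[60,60,60,60,60]}'
python3 - <<'E'
from h import *; import pickle
plan(KN+.10*AX,RK)
d={n:cams.capture(n) for n in("wrist","side","scene")};pickle.dump(d,open("k1.pkl","wb"))
for n in d: cv2.imwrite(f"pics/k1{n}.png",d[n]["pixels"][:,:,::-1])
for n in d:
    h=cv2.cvtColor(d[n]["pixels"],cv2.COLOR_RGB2HSV)
    r=(((h[...,0]>172)|(h[...,0]<4))&(h[...,1]>170)&(h[...,2]>90)).astype(np.uint8)
    for q in cv2.findContours(r,0,2)[0]:
        if cv2.contourArea(q)>60: print(n,"red",cv2.contourArea(q),cv2.minAreaRect(q))
    print(n,proj(d[n],KN),proj(d[n],KN+.017*AX))
E
```

```text
time: 2.02
tool_pos: [0.5707, 0.2928, 0.2539]
ee_rot: [[0.736, 0.526, 0.426], [0.677, -0.562, -0.476], [-0.011, 0.639, -0.769]]
ft_force: [0.4, -0.2, -0.0]
width: 0.684
lin [0.5 1.9 9.1] |9| dr [-0.3  0.6  0.4] |1| t 2.02 q [ 0.77  0.15  1.25 -0.7   1.73 -0.09] w 60.1 F [ 0.4 -0.2 -0. ] p [0.5707 0.2928 0.2539]
wrist red 372.5 ((483.49139404296875, 259.64654541015625), (70.64286804199219, 6.959240913391113), 66.80140686035156)
wrist red 534.5 ((617.9000244140625, 258.800048828125), (77.36795043945312, 8.944271087646484), 63.43495178222656)
wrist red 288.5 ((626.3451538085938, 244.29537963867188), (55.512107849121094, 6.917922019958496), 62.35402297973633)
wrist red 497.5 ((324.5, 237.5), (47.0, 39.0), 90.0)
wrist [[323.95387246 233.38029953]] [[323.82542215 239.96238392]]
side red 1631.0 ((53.20000457763672, 405.9000244140625), (76.21089935302734, 32.57146072387695), 18.434947967529297)
side red 74.5 ((196.74118041992188, 366.86474609375), (23.320026397705078, 4.121678352355957), 49.398704528808594)
side red 476.0 ((317.0, 352.0), (24.0, 26.0), 90.0)
side [[316.99893221 351.9891478 ]] [[320.65312463 353.99930433]]
scene red 1508.0 ((236.20584106445312, 462.17645263671875), (38.42495346069336, 61.2805061340332), 85.60128784179688)
scene red 185.0 ((407.0000305175781, 281.5), (17.677669525146484, 24.748737335205078), 45.0)
scene [[406.86822062 281.67824473]] [[414.15682315 276.78445149]]
```

View pics/k1wrist.png

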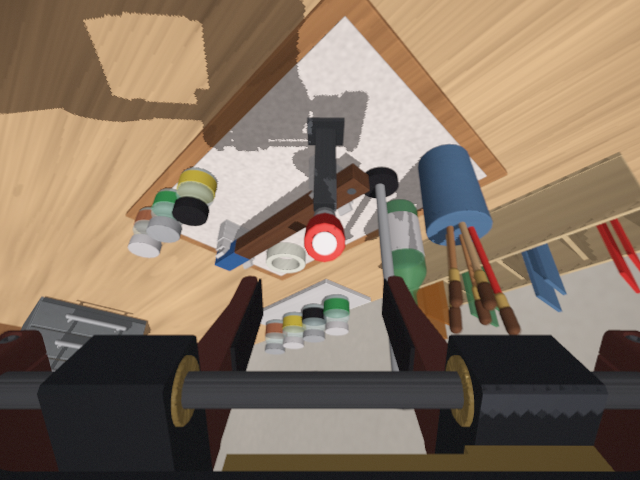

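View pics/k1side.png

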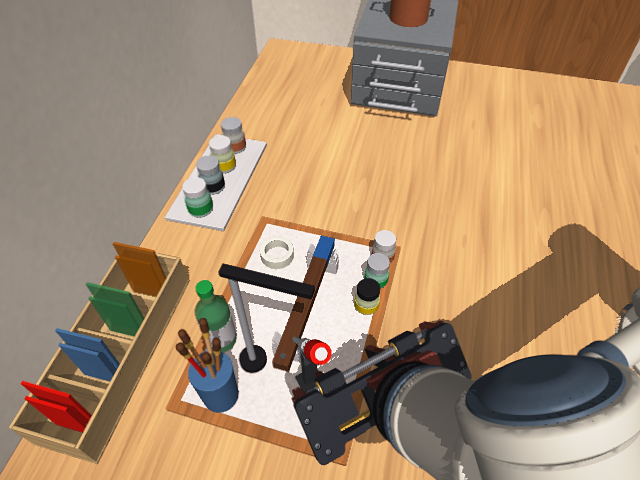

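Wrist view: the knob is at (324,238), within a pixel or so of the prediction, and it sits between the fingers. I'll advance along the axis.

```bash
python3 -m handwheel '{"linear":[[0,1,25],[0,2,50],[0.5,2,75],[0.5,2,100],[0.5,2,110]],"dr":[[0,0,0],[-0.3,0.6,0.4],[-0.3,0.6,0.4],[-0.3,0.6,0.4],[-0.3,0.6,0.4]],"fingers":[60,60,60,60,60]}'
python3 - <<'E'
from h import *
plan(KN-.014*AX,RK)
c=cams.capture("wrist");cv2.imwrite("pics/k2.png",c["pixels"][:,:,::-1])
E
```

```text
time: 2.58
tool_pos: [0.6198, 0.2388, 0.179]
ee_rot: [[0.738, 0.511, 0.441], [0.675, -0.57, -0.468], [0.012, 0.643, -0.766]]
ft_force: [0.5, 0.0, -0.3]
width: 0.685
lin [ 0.7 -5.9 18.8] |20| dr [ 0.  -0.4 -0.6] |1| t 2.58 q [ 0.66  0.14  1.4  -0.7   1.53 -0.08] w 60.1 F [ 0.5  0.  -0.3] p [0.6198 0.2388 0.179 ]
```

View pics/k2.png

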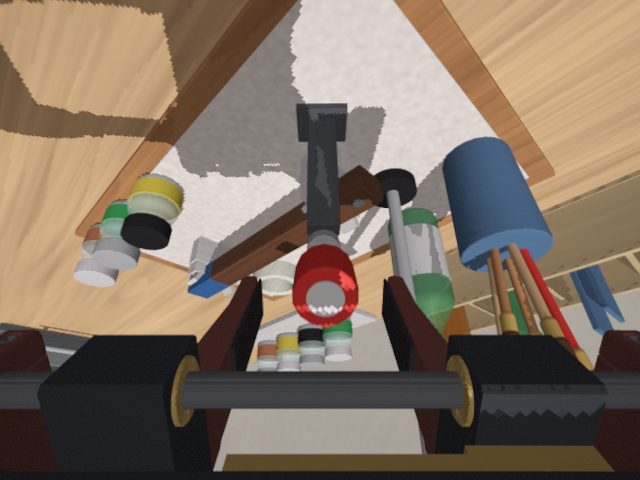

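```bash
python3 -m handwheel '{"linear":[[0,-3,8],[0.5,-5,16],[0.5,-5,18],[0.5,-5,18],[0.5,-5,18]],"dr":[[0,0,0],[0,0,0],[0,0,0],[0,0,0],[0,0,0]],"fingers":[60,60,60,60,60]}'
python3 - <<'E'
from h import *
plan(KN-.014*AX,RK)
c=cams.capture("wrist");cv2.imwrite("pics/k3.png",c["pixels"][:,:,::-1])
E
```

```text
time: 3.05
tool_pos: [0.6256, 0.2356, 0.1636]
ee_rot: [[0.737, 0.511, 0.443], [0.676, -0.57, -0.467], [0.014, 0.643, -0.766]]
ft_force: [0.4, 1.1, 0.5]
width: 0.683
lin [-1.2 -0.9  3. ] |3| dr [ 0.  -0.5 -0.6] |1| t 3.05 q [ 0.65  0.15  1.41 -0.7   1.5  -0.07] w 60.0 F [0.4 1.1 0.5] p [0.6256 0.2356 0.1636]
```

View pics/k3.png

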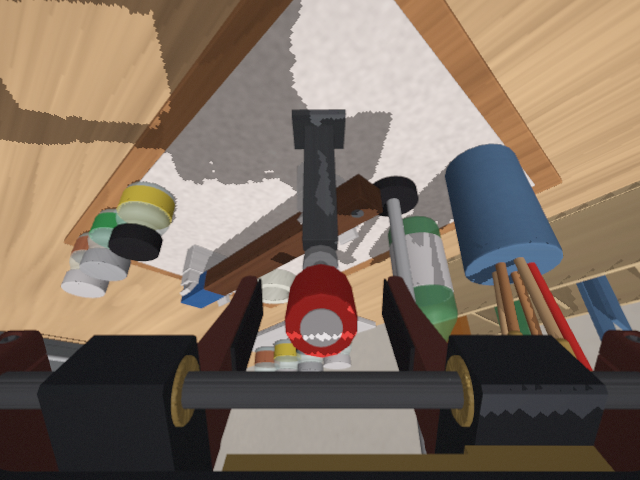

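The knob lies between the fingers, at (321,312). Closing.

```bash
python3 -m handwheel '{"linear":[[-0.5,0,2],[-0.5,0,2],[-0.5,0,2],[-0.5,0,2],[-0.5,0,2]],"dr":[[0,0,0],[0,0,0],[0,0,0],[0,0,0],[0,0,0]],"fingers":[45,35,28,22,22]}' 30
python3 -m handwheel '{"linear":[[0,0,0],[0,0,0],[0,0,0],[0,0,0],[0,0,0]],"dr":[[0,0,0],[0,0,0],[0,0,0],[0,0,0],[0,0,0]],"fingers":[22,22,22,22,22]}' 30
python3 - <<'E'
from h import *
plan(KN-.014*AX,RK)
c=cams.capture("wrist");cv2.imwrite("pics/k4.png",c["pixels"][:,:,::-1])
E
```

```text
time: 3.52
tool_pos: [0.6262, 0.2339, 0.1615]
ee_rot: [[0.737, 0.511, 0.442], [0.676, -0.57, -0.467], [0.013, 0.643, -0.766]]
ft_force: [0.2, 1.2, -1.1]
width: 0.357
time: 3.93
tool_pos: [0.6262, 0.2339, 0.1615]
ee_rot: [[0.737, 0.511, 0.442], [0.676, -0.57, -0.467], [0.013, 0.643, -0.766]]
ft_force: [1.9, 1.3, 0.2]
width: 0.354
lin [-0.5 -0.8  0.3] |1| dr [ 0.  -0.5 -0.6] |1| t 3.93 q [ 0.64  0.15  1.42 -0.7   1.5  -0.07] w 31.1 F [1.9 1.3 0.2] p [0.6262 0.2339 0.1615]
```

View pics/k4.png

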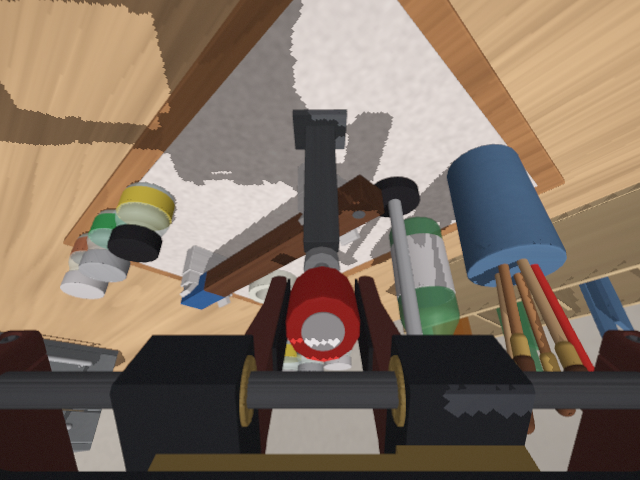

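Gripped at 31 mm. Pulling straight out.

```bash
python3 -m handwheel '{"linear":[[0,0,-5],[0,0,-12],[0,0,-19],[0,0,-26],[0,0,-32]],"dr":[[0,0,0],[0,0,0],[0,0,0],[0,0,0],[0,0,0]],"fingers":[22,22,22,22,22]}' 30
python3 -m handwheel '{"linear":[[0,0,-3],[0,0,-5],[0,0,-7],[0,0,-8],[0,0,-8]],"dr":[[0,0,0],[0,0,0],[0,0,0],[0,0,0],[0,0,0]],"fingers":[22,22,22,22,22]}' 30
python3 - <<'E'
from h import *
plan(KN-.014*AX,RK)
for n in("wrist","side","scene"):
    c=cams.capture(n);cv2.imwrite(f"pics/k5{n}.png",c["pixels"][:,:,::-1]);print(n,proj(c,KN),proj(c,KN+.04*AX))
E
```

```text
time: 4.4
tool_pos: [0.6126, 0.2487, 0.1855]
ee_rot: [[0.737, 0.511, 0.442], [0.676, -0.57, -0.467], [0.013, 0.643, -0.765]]
ft_force: [7.3, 1.4, -4.3]
width: 0.361
time: 4.82
tool_pos: [0.6091, 0.2525, 0.1916]
ee_rot: [[0.737, 0.511, 0.443], [0.676, -0.57, -0.467], [0.013, 0.643, -0.766]]
ft_force: [6.4, 1.3, -1.3]
width: 0.361
lin [-0.9 -0.8 39.7] |40| dr [ 0.  -0.5 -0.6] |1| t 4.82 q [ 0.69  0.14  1.38 -0.7   1.56 -0.07] w 31.7 F [ 6.4  1.3 -1.3] p [0.6091 0.2525 0.1916]
wrist [[320.56107397 271.31611006]] [[320.9054549  305.73534167]]
side [[316.99893221 351.9891478 ]] [[325.88597484 356.87671493]]
scene [[406.86822062 281.67824473]] [[424.25793069 270.00171279]]
```

View pics/k5wrist.png

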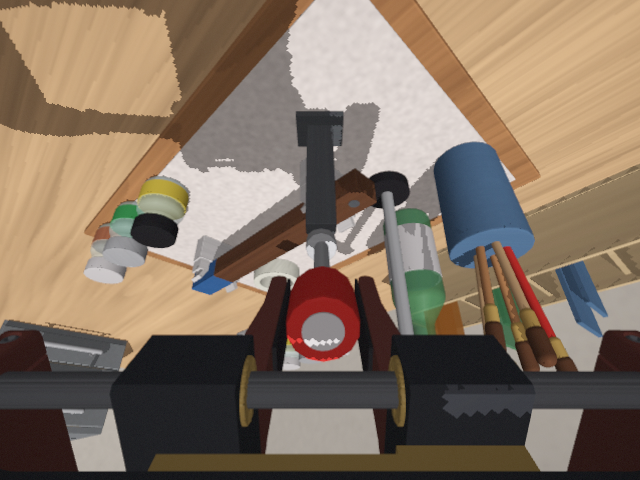

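View pics/k5scene.png

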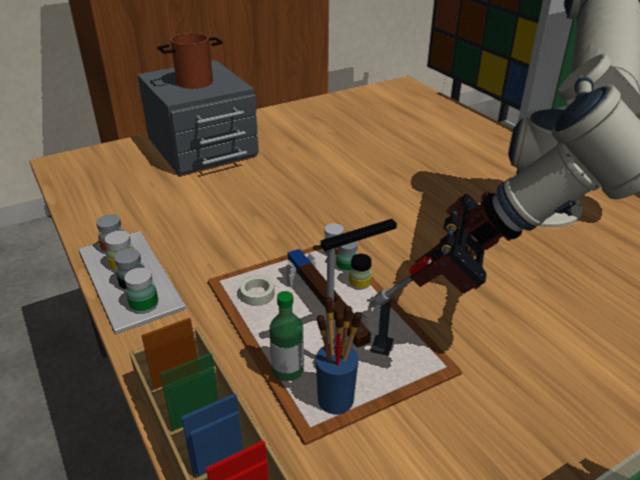

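The rod is exposed and the knob hasn't slipped in the grip. I'll pull 4 mm more to be sure of the stop, then release.

```bash
python3 -m handwheel '{"linear":[[0,0,-2],[0,0,-4],[0,0,-4],[0,0,-4],[0,0,-4]],"dr":[[0,0,0],[0,0,0],[0,0,0],[0,0,0],[0,0,0]],"fingers":[22,22,22,22,22]}' 30
python3 - <<'E'
from h import *
plan(KN-.014*AX,RK)
E
```

```text
time: 5.38
tool_pos: [0.6088, 0.2526, 0.1918]
ee_rot: [[0.737, 0.511, 0.442], [0.676, -0.568, -0.47], [0.011, 0.645, -0.764]]
ft_force: [20.2, -4.8, -13.5]
width: 0.359
lin [-0.6 -0.8 39.9] |40| dr [ 0.1 -0.4 -0.5] |1| t 5.38 q [ 0.69  0.14  1.38 -0.7   1.57 -0.07] w 31.5 F [ 20.2  -4.8 -13.5] p [0.6088 0.2526 0.1918]
```

At the stop: the force rose to about 25 N with no further travel. I'll relax the pull, open and back off.

```bash
python3 -m handwheel '{"linear":[[0,0,2],[0,0,3],[0,0,3],[0,0,3],[0,0,3]],"dr":[[0,0,0],[0,0,0],[0,0,0],[0,0,0],[0,0,0]],"fingers":[22,22,40,60,60]}' 30
python3 -m handwheel '{"linear":[[0,0,0],[0,0,-10],[0,0,-35],[0,0,-70],[0,0,-105]],"dr":[[0,0,0],[0,0,0],[0,0,0],[0,0,0],[0,0,0]],"fingers":[60,60,60,60,60]}' 30
python3 - <<'E'
from h import *
plan((.48,.20,.38),RD(20))
d={n:cams.capture(n) for n in("wrist","side","scene")}
for n in d:
    cv2.imwrite(f"pics/k6{n}.png",d[n]["pixels"][:,:,::-1])
cv2.imwrite("pics/k6s.png",cv2.resize(d["side"]["pixels"][200:470,150:410,::-1],None,fx=2.2,fy=2.2))
E
```

```text
time: 5.8
tool_pos: [0.6078, 0.2528, 0.1928]
ee_rot: [[0.737, 0.511, 0.441], [0.675, -0.57, -0.468], [0.012, 0.643, -0.766]]
ft_force: [-0.2, 0.2, 0.1]
width: 0.55
time: 6.22
tool_pos: [0.5605, 0.3021, 0.274]
ee_rot: [[0.738, 0.512, 0.44], [0.675, -0.57, -0.468], [0.011, 0.643, -0.766]]
ft_force: [0.9, 0.3, 0.1]
width: 0.684
lin [-127.1   85.2  -68.8] |168| dr [39.4 -8.5 21.3] |46| t 6.22 q [ 0.8   0.14  1.24 -0.71  1.75 -0.08] w 60.0 F [0.9 0.3 0.1] p [0.5605 0.3021 0.274 ]
```

View pics/k6s.png

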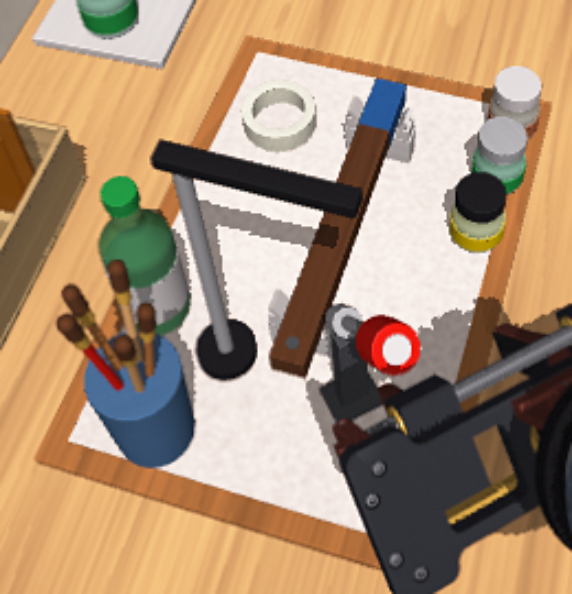

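View pics/k6wrist.png

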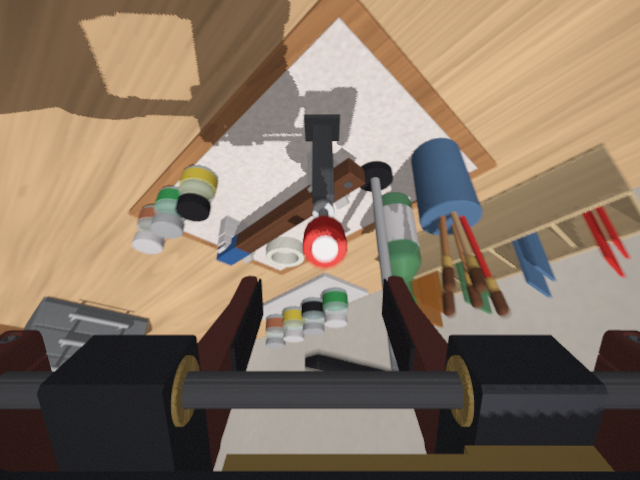

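Knob stays out and the bar is undisturbed. Next I'll retreat and move towards the bar.

```bash
python3 -m handwheel '{"linear":[[-20,10,-25],[-45,20,-45],[-75,40,-60],[-105,60,-75],[-130,85,-85]],"dr":[[5,-1,3],[11,-2.3,6],[17,-3.7,9],[23,-5,12.5],[29,-6.3,15.7]],"fingers":[60,60,60,60,60]}'
python3 - <<'E'
from h import *
plan((.52,.03,.40),RD(-2.35))
E
```

```text
time: 6.78
tool_pos: [0.4698, 0.2052, 0.3927]
ee_rot: [[0.9, 0.423, 0.104], [0.435, -0.889, -0.146], [0.03, 0.176, -0.984]]
ft_force: [1.3, -0.1, -0.1]
width: 0.685
lin [-30.8 178.3  23.6] |182| dr [ 9.5 -4.2 27.9] |30| t 6.78 q [ 0.47 -0.07  1.09 -0.2   2.08 -0.08] w 60.1 F [ 1.3 -0.1 -0.1] p [0.4698 0.2052 0.3927]
```

```bash
python3 -m handwheel '{"linear":[[-6,36,5],[-12,72,9],[-18,107,14],[-25,142,19],[-31,178,24]],"dr":[[2,-0.9,5.6],[4,-1.7,11.2],[6,-2.5,16.7],[8,-3.4,22.3],[9.5,-4.2,27.9]],"fingers":[60,60,60,60,60]}'
python3 - <<'E'
from h import *
print(T((0,-40,200)))
plan(T((0,-40,200)),RD(-2.35))
E
```

```text
time: 7.2
tool_pos: [0.5216, 0.028, 0.3982]
ee_rot: [[0.999, -0.047, 0.0], [-0.047, -0.999, -0.003], [0.0, 0.003, -1.0]]
ft_force: [1.2, 0.7, 0.6]
width: 0.682
[0.67935985 0.04103364 0.2       ]
lin [156.9 -21.  198.1] |254| dr [ 0.2 -0.  -0.3] |0| t 7.2 q [-0.01 -0.01  1.01 -0.    2.14  0.04] w 59.9 F [1.2 0.7 0.6] p [0.5216 0.028  0.3982]
```

```bash
python3 -m handwheel '{"linear":[[35,-5,15],[70,-10,35],[105,-14,60],[140,-18,80],[157,-21,100]],"dr":[[0,0,0],[0,0,0],[0,0,0],[0,0,0],[0,0,0]],"fingers":[60,60,60,60,60]}'
python3 -m handwheel '{"linear":[[0,0,0],[0,0,0],[0,0,0],[0,0,0],[0,0,0]],"dr":[[0,0,0],[0,0,0],[0,0,0],[0,0,0],[0,0,0]],"fingers":[60,60,60,60,60]}'
python3 - <<'E'
from h import *
plan(T((0,-40,100)),RD(-2.35))
c=cams.capture("wrist");cv2.imwrite("pics/b1.png",c["pixels"][:,:,::-1])
im=c["pixels"]
for p in[(0,-140,69),(0,-40,69),(0,100,69),(14,0,69),(-14,0,69)]: print(p,proj(c,T(p)).round(1))
h=cv2.cvtColor(im,cv2.COLOR_RGB2HSV)
br=((h[...,1]>110)&(h[...,2]<120)&((h[...,0]<14)|((h[...,0]>100)&(h[...,0]<125))))
for v in range(40,330,30):
    u=np.where(br[v,250:420])[0]
    if len(u): 
        e=np.array([[250+u[0],v],[250+u[-1]+1,v]]);X=onz(c,e,.069);m=X.mean(0);print(v,e[:,0],(RP.T@(m-O0)*1000).round(1),np.linalg.norm(X[1]-X[0])*1000)
E
```

```text
time: 7.62
tool_pos: [0.682, 0.0434, 0.2936]
ee_rot: [[0.999, -0.043, -0.003], [-0.043, -0.999, -0.005], [-0.003, 0.005, -1.0]]
ft_force: [0.6, -0.3, 0.0]
width: 0.679
time: 8.03
tool_pos: [0.679, 0.0443, 0.3027]
ee_rot: [[0.999, -0.041, 0.007], [-0.041, -0.999, -0.005], [0.007, 0.005, -1.0]]
ft_force: [-0.2, -0.4, 0.0]
width: 0.683
lin [ -0.9   2.3 202.7] |203| dr [ 0.3 -0.4 -0. ] |0| t 8.03 q [ 0.02  0.35  0.78 -0.01  2.    0.06] w 59.9 F [-0.2 -0.4  0. ] p [0.679  0.0443 0.3027]
(0, -140, 69) [[320.4 281.8]]
(0, -40, 69) [[320.3 200.8]]
(0, 100, 69) [[320.1  64.1]]
(14, 0, 69) [[333.1 164.8]]
(-14, 0, 69) [[307.4 164.8]]
40 [309 335] [  1.9 121.6  69. ] 25.676122700574545
70 [309 335] [ 1.9 94.6 69. ] 26.281870952008923
100 [309 335] [ 1.9 66.2 69. ] 26.915813475527507
130 [309 334] [ 1.4 36.4 69. ] 26.518786508161444
160 [310 334] [ 1.9  5.1 69. ] 26.10141533855097
190 [310 334] [  1.9 -27.8  69. ] 26.776548895585172
220 [310 333] [  1.3 -62.4  69. ] 26.340611444345136
280 [250 403] [   7.5 -137.6   69. ] 185.0102768221215
310 [400 420] [ 111.5 -178.7   69. ] 24.941304573008324
```

View pics/b1.png

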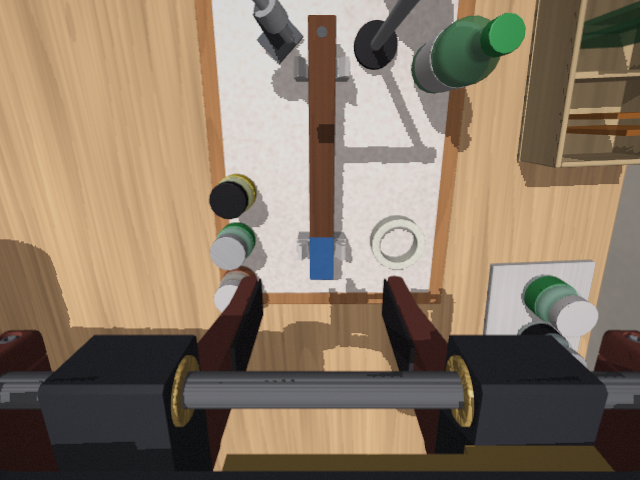

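Bar at columns 309–335, its centre about 1.5 mm from prediction and parallel to the pad axis. I'll update the origin and descend at pad y -40.

```bash
sed -i 's/O0=np.array(\[.681,.081,0\])/O0=np.array([.6825,.083,0])/' h.py
python3 -m handwheel '{"linear":[[0,0,35],[0.5,0,75],[0.5,0,115],[0.5,0,150],[0.5,0,170]],"dr":[[0,0,0],[0,0,0],[0,0,0],[0,0,0],[0,0,0]],"fingers":[60,60,60,60,60]}'
python3 - <<'E'
from h import *
plan(T((0,-40,48)),RD(-2.35))
E
```

```text
time: 8.5
tool_pos: [0.6784, 0.0435, 0.1252]
ee_rot: [[0.999, -0.041, -0.002], [-0.041, -0.999, -0.005], [-0.002, 0.005, -1.0]]
ft_force: [-0.7, 0.8, -1.0]
width: 0.681
lin [ 2.6 -0.  77.2] |77| dr [0.3 0.1 0. ] |0| t 8.5 q [ 0.02  0.31  1.15 -0.01  1.68  0.06] w 59.8 F [-0.7  0.8 -1. ] p [0.6784 0.0435 0.1252]
```

```bash
python3 -m handwheel '{"linear":[[1,0,20],[2,0,40],[2.5,0,60],[2.5,0,74],[2.5,0,76]],"dr":[[0,0,0],[0.3,0,0],[0.3,0,0],[0.3,0,0],[0.3,0,0]],"fingers":[60,60,60,60,60]}'
python3 - <<'E'
from h import *
plan(T((0,-40,48)),RD(-2.35))
c=cams.capture("wrist");cv2.imwrite("pics/b2.png",c["pixels"][:,:,::-1])
E
```

```text
time: 8.92
tool_pos: [0.6814, 0.043, 0.0505]
ee_rot: [[0.999, -0.041, -0.002], [-0.041, -0.999, 0.0], [-0.002, 0.0, -1.0]]
ft_force: [-0.8, -0.1, -0.2]
width: 0.682
lin [-0.6 -0.   2.5] |3| dr [0.  0.1 0. ] |0| t 8.92 q [0.01 0.35 1.25 0.   1.55 0.05] w 59.9 F [-0.8 -0.1 -0.2] p [0.6814 0.043  0.0505]
```

View pics/b2.png

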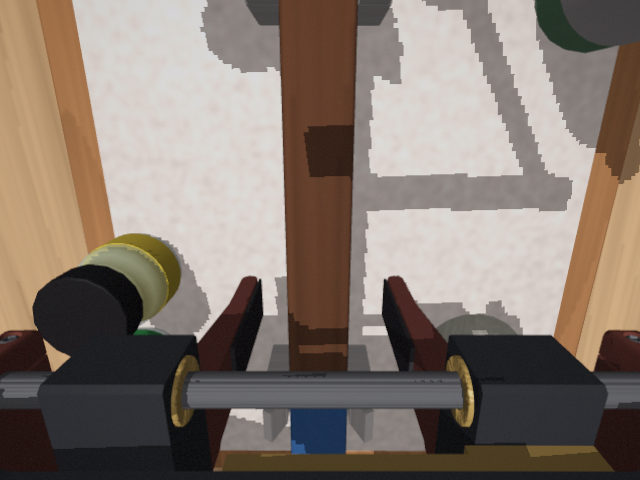

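The bar is between the fingers, with its centre at column 319 against the fingers' mid of 323. Closing.

```bash
python3 -m handwheel '{"linear":[[-0.5,0,1.5],[-1,0,1.5],[-1,0,1.5],[-1,0,1.5],[-1,0,1.5]],"dr":[[0,0,0],[0,0,0],[0,0,0],[0,0,0],[0,0,0]],"fingers":[48,38,32,26,20]}' 20
python3 -m handwheel '{"linear":[[0,0,0],[0,0,0],[0,0,0],[0,0,0],[0,0,0]],"dr":[[0,0,0],[0,0,0],[0,0,0],[0,0,0],[0,0,0]],"fingers":[20,20,20,20,20]}' 40
python3 - <<'E'
from h import *
plan(T((0,-40,48)),RD(-2.35))
E
```

```text
time: 9.38
tool_pos: [0.6822, 0.0431, 0.0529]
ee_rot: [[0.999, -0.041, 0.003], [-0.041, -0.999, 0.0], [0.003, -0.0, -1.0]]
ft_force: [-3.3, -1.3, 1.3]
width: 0.346
time: 9.8
tool_pos: [0.6818, 0.0431, 0.0528]
ee_rot: [[0.999, -0.041, 0.002], [-0.041, -0.999, 0.0], [0.002, -0.0, -1.0]]
ft_force: [-4.5, 0.2, 4.7]
width: 0.311
lin [-0.9  0.1  4.8] |5| dr [-0.  -0.1  0. ] |0| t 9.8 q [0.01 0.34 1.25 0.   1.55 0.05] w 27.3 F [-4.5  0.2  4.7] p [0.6818 0.0431 0.0528]
```

```bash
python3 -m handwheel '{"linear":[[0,0,-6],[0,0,-16],[0,0,-28],[0,0,-40],[0,0,-52]],"dr":[[0,0,0],[0,0,0],[0,0,0],[0,0,0],[0,0,0]],"fingers":[20,20,20,20,20]}' 40
python3 -m handwheel '{"linear":[[0,0,0],[0,0,0],[0,2,0],[0,10,0],[0,25,0]],"dr":[[0,0,0],[0,0,0],[0,0,0],[0,0,0],[0,0,0]],"fingers":[20,20,20,20,20]}' 40
python3 - <<'E'
from h import *
plan((.62,-.10,.2),RD(-2.35))
c=cams.capture("scene");cv2.imwrite("pics/l1.png",c["pixels"][200:460,180:500,::-1].repeat(2,0).repeat(2,1))
c=cams.capture("wrist");cv2.imwrite("pics/l1w.png",c["pixels"][:,:,::-1])
E
```

```text
time: 10.22
tool_pos: [0.6823, 0.043, 0.1056]
ee_rot: [[0.999, -0.041, 0.003], [-0.041, -0.999, 0.0], [0.003, -0.0, -1.0]]
ft_force: [0.0, -0.2, -1.6]
width: 0.313
time: 10.63
tool_pos: [0.6804, 0.0186, 0.1025]
ee_rot: [[0.999, -0.039, 0.0], [-0.039, -0.999, 0.001], [0.0, -0.001, -1.0]]
ft_force: [-0.9, -1.1, -1.7]
width: 0.314
lin [-55.7 120.8 -97.6] |165| dr [-0.  -0.   0.1] |0| t 10.63 q [-0.02  0.32  1.19  0.    1.64  0.02] w 27.6 F [-0.9 -1.1 -1.7] p [0.6804 0.0186 0.1025]
```

View pics/l1.png

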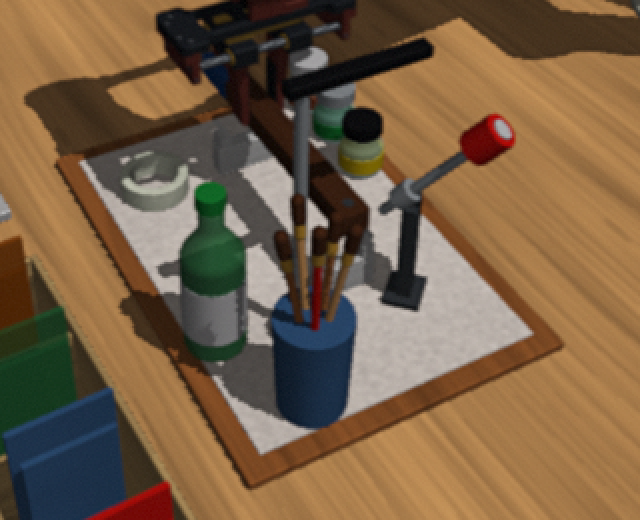

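View pics/l1w.png

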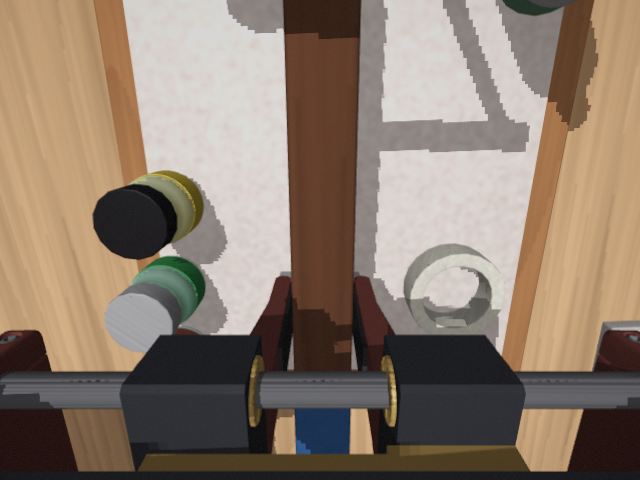

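Held level and clear of everything. Now right and up, then turn to lie radially on the free table area.

```bash
python3 -m handwheel '{"linear":[[0,30,-10],[-8,60,-30],[-20,90,-50],[-35,120,-70],[-55,150,-90]],"dr":[[0,0,0],[0,0,0],[0,0,0],[0,0,-6],[0,0,-12]],"fingers":[20,20,20,20,20]}' 40
python3 - <<'E'
from h import *
plan((.49,-.25,.15),RD(63))
E
```

```text
time: 11.15
tool_pos: [0.6189, -0.1312, 0.1937]
ee_rot: [[0.985, 0.172, 0.002], [0.172, -0.985, 0.0], [0.002, -0.0, -1.0]]
ft_force: [0.3, -0.6, -1.7]
width: 0.314
lin [-147.5   94.8   43.5] |181| dr [  0.   -0.1 -53.1] |53| t 11.15 q [-0.26  0.17  1.19  0.    1.77 -0.44] w 27.6 F [ 0.3 -0.6 -1.7] p [ 0.6189 -0.1312  0.1937]
```

```bash
python3 -m handwheel '{"linear":[[-18,12,0],[-36,24,0],[-54,36,0],[-72,48,0],[-90,60,0]],"dr":[[0,0,-7],[0,0,-14],[0,0,-21],[0,0,-28],[0,0,-35]],"fingers":[20,20,20,20,20]}' 40
python3 - <<'E'
from h import *
plan((.49,-.25,.10),RD(63))
E
```

```text
time: 11.57
tool_pos: [0.5399, -0.2049, 0.1932]
ee_rot: [[0.708, 0.707, 0.002], [0.707, -0.708, 0.0], [0.002, 0.001, -1.0]]
ft_force: [0.1, -0.1, -2.0]
width: 0.314
lin [-67.3  -3.4  93.1] |115| dr [  0.1  -0.1 -18. ] |18| t 11.57 q [-0.42  0.02  1.35  0.    1.76 -1.21] w 27.6 F [ 0.1 -0.1 -2. ] p [ 0.5399 -0.2049  0.1932]
```

```bash
python3 -m handwheel '{"linear":[[-15,-1,15],[-30,-2,32],[-45,-3,50],[-60,-3,70],[-67,-3,93]],"dr":[[0,0,-5],[0,0,-10],[0,0,-15],[0,0,-18],[0,0,-18]],"fingers":[20,20,20,20,20]}' 40
python3 -m handwheel '{"linear":[[0,0,20],[0,0,40],[0,0,60],[0,0,75],[0,0,83]],"dr":[[0,0,0],[0,0,0],[0,0,0],[0,0,0],[0,0,0]],"fingers":[20,20,20,20,20]}' 40
python3 - <<'E'
from h import *
plan((.49,-.25,.008),RD(63))
c=cams.capture("wrist");cv2.imwrite("pics/p1.png",c["pixels"][:,:,::-1])
c=cams.capture("side");cv2.imwrite("pics/p1s.png",c["pixels"][:,:,::-1])
E
```

```text
time: 11.98
tool_pos: [0.4904, -0.2504, 0.1002]
ee_rot: [[0.458, 0.889, 0.003], [0.889, -0.458, -0.001], [0.001, 0.004, -1.0]]
ft_force: [0.3, -0.4, -2.5]
width: 0.316
time: 12.4
tool_pos: [0.4901, -0.2484, 0.0146]
ee_rot: [[0.46, 0.888, -0.001], [0.888, -0.46, 0.002], [0.002, -0.002, -1.0]]
ft_force: [-0.3, -0.5, -1.3]
width: 0.319
lin [-1.5  0.6  6.6] |7| dr [-0.1 -0.1 -0.4] |0| t 12.4 q [-0.53  0.02  1.68  0.    1.45 -1.62] w 28.0 F [-0.3 -0.5 -1.3] p [ 0.4901 -0.2484  0.0146]
```

View pics/p1s.png

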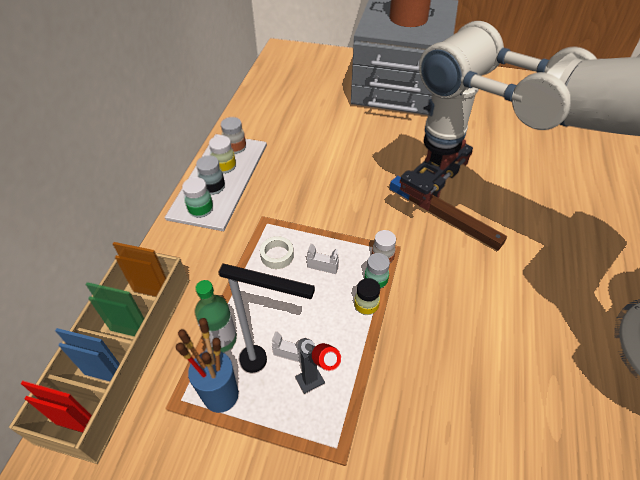

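Bar just over the table. Lowering in small steps and watching the force.

```bash
python3 -m handwheel '{"linear":[[0,0,2],[0,0,4],[0,0,5],[0,0,6],[0,0,6]],"dr":[[0,0,0],[0,0,0],[0,0,0],[0,0,0],[0,0,0]],"fingers":[20,20,20,20,20]}' 40
python3 -m handwheel '{"linear":[[0,0,0],[0,0,0],[0,0,0],[0,0,0],[0,0,0]],"dr":[[0,0,0],[0,0,0],[0,0,0],[0,0,0],[0,0,0]],"fingers":[20,20,30,45,60]}' 40
python3 -m handwheel '{"linear":[[0,0,0],[0,0,-3],[0,0,-15],[0,0,-45],[0,0,-85]],"dr":[[0,0,0],[0,0,0],[0,0,0],[0,0,0],[0,0,0]],"fingers":[60,60,60,60,60]}' 40
python3 - <<'E'
from h import *
plan((.49,-.25,.08),RD(63))
c=cams.capture("side");cv2.imwrite("pics/p2s.png",c["pixels"][:,:,::-1])
E
```

```text
time: 12.92
tool_pos: [0.4918, -0.2488, 0.0117]
ee_rot: [[0.459, 0.888, 0.003], [0.888, -0.459, -0.0], [0.001, 0.003, -1.0]]
ft_force: [0.9, -1.4, -2.5]
width: 0.316
time: 13.33
tool_pos: [0.4918, -0.2488, 0.0117]
ee_rot: [[0.459, 0.888, 0.003], [0.888, -0.459, -0.0], [0.001, 0.003, -1.0]]
ft_force: [-0.5, 0.5, -0.0]
width: 0.455
time: 13.75
tool_pos: [0.4896, -0.2477, 0.0945]
ee_rot: [[0.459, 0.888, -0.003], [0.888, -0.459, 0.004], [0.002, -0.005, -1.0]]
ft_force: [0.3, -0.1, -0.6]
width: 0.682
lin [-1.9  1.5 14.5] |15| dr [-0.3 -0.1 -0.3] |0| t 13.75 q [-0.53 -0.03  1.58  0.    1.6  -1.62] w 59.9 F [ 0.3 -0.1 -0.6] p [ 0.4896 -0.2477  0.0945]
```

View pics/p2s.png

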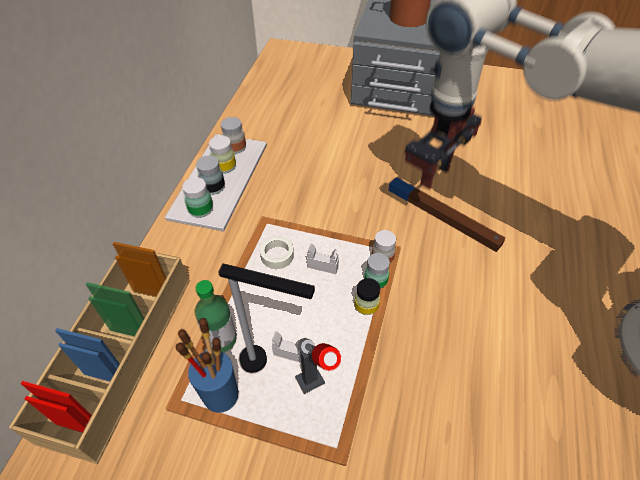

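Bar on the table, blue end at (400,190), plain end at (498,245). I'll turn the hand 180° above it while shifting 80 mm towards the plain end.

```bash
python3 -m handwheel '{"linear":[[0,-5,-12],[0,-10,-25],[0,-20,-35],[0,-35,-35],[0,-50,-35]],"dr":[[0,0,7],[0,0,14],[0,0,21],[0,0,28],[0,0,35]],"fingers":[60,60,60,60,60]}'
for i in 1 2 3 4; do :; done
python3 -m handwheel '{"linear":[[0,0,0],[0,0,0],[0,0,0],[0,0,0],[0,0,0]],"dr":[[0,0,7],[0,0,14],[0,0,21],[0,0,28],[0,0,35]],"fingers":[60,60,60,60,60]}'
python3 -m handwheel '{"linear":[[0,0,0],[0,0,0],[0,0,0],[0,0,0],[0,0,0]],"dr":[[0,0,7],[0,0,14],[0,0,21],[0,0,28],[0,0,35]],"fingers":[60,60,60,60,60]}'
python3 -m handwheel '{"linear":[[0,0,0],[0,0,0],[0,0,0],[0,0,0],[0,0,0]],"dr":[[0,0,7],[0,0,14],[0,0,21],[0,0,28],[0,0,35]],"fingers":[60,60,60,60,60]}'
python3 -m handwheel '{"linear":[[0,0,0],[0,0,0],[0,0,0],[0,0,0],[0,0,0]],"dr":[[0,0,7],[0,0,14],[0,0,21],[0,0,28],[0,0,35]],"fingers":[60,60,60,60,60]}'
python3 - <<'E'
from h import *
plan((.4205,-.2121,.10),RD(-117.3))
c=cams.capture("wrist");cv2.imwrite("pics/p3.png",c["pixels"][:,:,::-1])
h=cv2.cvtColor(c["pixels"],cv2.COLOR_RGB2HSV)
E
```

```text
time: 14.22
tool_pos: [0.4472, -0.226, 0.1335]
ee_rot: [[0.889, 0.459, 0.005], [0.459, -0.889, -0.002], [0.004, 0.004, -1.0]]
ft_force: [0.1, -0.2, 0.2]
width: 0.683
time: 14.63
tool_pos: [0.4471, -0.2259, 0.1326]
ee_rot: [[0.991, -0.134, 0.004], [-0.134, -0.991, -0.001], [0.004, 0.0, -1.0]]
ft_force: [-0.4, 0.2, -0.3]
width: 0.683
time: 15.05
tool_pos: [0.4471, -0.2259, 0.1325]
ee_rot: [[0.735, -0.678, 0.004], [-0.678, -0.735, -0.001], [0.003, -0.002, -1.0]]
ft_force: [-0.6, 0.6, -0.3]
width: 0.686
time: 15.47
tool_pos: [0.4472, -0.2259, 0.1325]
ee_rot: [[0.213, -0.977, 0.004], [-0.977, -0.213, -0.001], [0.001, -0.003, -1.0]]
ft_force: [0.1, 0.1, 0.3]
width: 0.684
time: 15.88
tool_pos: [0.4472, -0.2259, 0.1325]
ee_rot: [[-0.386, -0.923, 0.004], [-0.923, 0.386, -0.001], [-0.001, -0.004, -1.0]]
ft_force: [0.5, -0.2, -0.9]
width: 0.683
lin [-2.4 30.  32.4] |44| dr [-0.2  0.1  4.6] |5| t 15.88 q [-0.54 -0.18  1.65  0.    1.67  1.43] w 59.9 F [ 0.5 -0.2 -0.9] p [ 0.4472 -0.2259  0.1325]
```

View pics/p3.png

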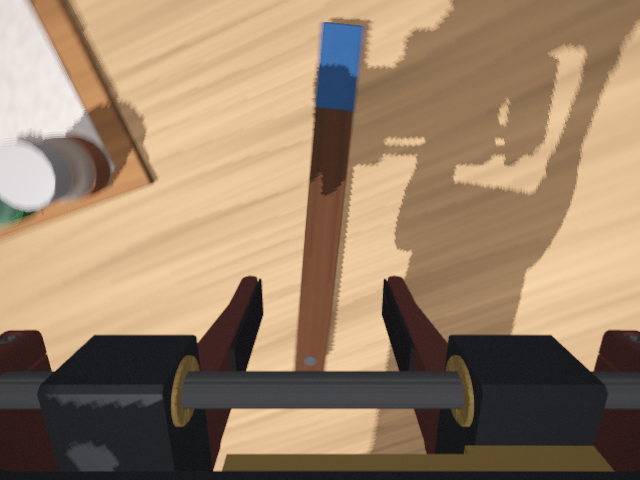

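Bar seen from above, blue end corners near (322,23) and (363,26). I'll measure its line and the new grip point.

Run:
```python
from h import *
c=cams.capture("wrist")
h=cv2.cvtColor(c["pixels"],cv2.COLOR_RGB2HSV)
br=((h[...,1]>100)&(((h[...,0]<13)&(h[...,2]<130))|((h[...,0]>100)&(h[...,0]<125)))).astype(np.uint8)
br[:,:270]=0;br[:,390:]=0;br[325:]=0
n,l,s,_=cv2.connectedComponentsWithStats(br);k=1+np.argmax(s[1:,4]);br=l==k
M=[]
for v in range(35,320,8):
    u=np.where(br[v])[0]
    if len(u):
        X=onz(c,[[u[0],v],[u[-1]+1,v]],.024);M.append(np.r_[X.mean(0)[:2],np.linalg.norm(X[1]-X[0])])
M=np.array(M);print((M[:,2]*1000).round(1))
L=cv2.fitLine(M[:,:2].astype(np.float32),cv2.DIST_HUBER,0,1e-4,1e-4).ravel()
d=L[:2]; d=d*np.sign(d[0]);
top=np.where(br.any(1))[0][0];u=np.where(br[top+3])[0];e=onz(c,[[u.mean(),top]],.024)[0,:2]
e=L[2:]+d*((e-L[2:])@d)
g=e-.180*d;print("dir",np.degrees(np.arctan2(d[1],d[0])),"blue",e,"grip",g)
yaw=np.degrees(np.arctan2(d[1],d[0]))-90
print(yaw);plan(np.r_[g,.012],RD(yaw))
```

```text
[27.7 27.9 27.4 28.2 27.7 27.9 27.3 28.2 27.7 27.1 26.6 27.5 26.9 27.1
 26.5 27.5 26.9 27.1 26.5 27.4 27.6 27.  27.2 27.4 26.8 27.8 27.2 27.4
 26.8 27.8 27.1 26.5 27.5 26.9 27.1 27.3]
dir -27.103077 blue [ 0.5796598  -0.29502133] grip [ 0.4194259  -0.21301463]
-117.10307
lin [ -1.3  31.  120.3] |124| dr [-0.2  0.1  4.7] |5| t 15.98 q [-0.54 -0.18  1.65  0.    1.67  1.43] w 59.9 F [ 0.7  0.2 -0.8] p [ 0.4471 -0.2259  0.1324]
```

```bash
python3 -m handwheel '{"linear":[[-0.5,15,15],[-1.3,31,35],[-1.3,31,65],[-1.3,31,95],[-1.3,31,112]],"dr":[[0,0,3],[0,0,4.7],[0,0,4.7],[0,0,4.7],[0,0,4.7]],"fingers":[60,60,60,60,60]}'
python3 - <<'E'
from h import *
plan((.4194,-.2130,.009),RD(-117.1))
E
```

```text
time: 16.4
tool_pos: [0.4178, -0.2121, 0.0167]
ee_rot: [[-0.451, -0.893, 0.0], [-0.893, 0.451, 0.001], [-0.001, 0.0, -1.0]]
ft_force: [0.4, 0.6, -0.2]
width: 0.68
lin [ 0.1 -1.8  7.7] |8| dr [0.  0.1 0.3] |0| t 16.4 q [-0.54 -0.21  1.89  0.    1.46  1.49] w 59.7 F [ 0.4  0.6 -0.2] p [ 0.4178 -0.2121  0.0167]
```

```bash
python3 -m handwheel '{"linear":[[0,-1,4],[0,-1.5,8],[0,-1.5,9],[0,-1.5,9],[0,-1.5,9]],"dr":[[0,0,0.3],[0,0,0.3],[0,0,0.3],[0,0,0.3],[0,0,0.3]],"fingers":[60,55,45,35,28]}' 20
python3 -m handwheel '{"linear":[[0,0,0],[0,0,0],[0,0,0],[0,0,0],[0,0,0]],"dr":[[0,0,0],[0,0,0],[0,0,0],[0,0,0],[0,0,0]],"fingers":[20,20,20,20,20]}' 40
python3 -m handwheel '{"linear":[[0,0,0],[0,0,0],[0,0,0],[0,0,0],[0,0,0]],"dr":[[0,0,0],[0,0,0],[0,0,0],[0,0,0],[0,0,0]],"fingers":[20,20,20,20,20]}' 40
python3 - <<'E'
from h import *
plan((.4194,-.2130,.009),RD(-117.1))
c=cams.capture("wrist");cv2.imwrite("pics/p4.png",c["pixels"][:,:,::-1])
E
```

```text
time: 16.82
tool_pos: [0.4213, -0.214, 0.0118]
ee_rot: [[-0.459, -0.889, 0.004], [-0.889, 0.459, -0.001], [-0.001, -0.004, -1.0]]
ft_force: [0.2, 0.5, -0.4]
width: 0.439
time: 17.23
tool_pos: [0.4211, -0.2137, 0.0114]
ee_rot: [[-0.459, -0.888, 0.004], [-0.888, 0.459, -0.001], [-0.001, -0.004, -1.0]]
ft_force: [-0.4, 1.0, 5.4]
width: 0.315
time: 17.65
tool_pos: [0.4212, -0.2137, 0.0114]
ee_rot: [[-0.459, -0.888, 0.004], [-0.888, 0.459, -0.001], [-0.001, -0.004, -1.0]]
ft_force: [-0.4, 1.1, 5.7]
width: 0.316
lin [0.2 1.9 2.4] |3| dr [-0.2  0.1 -0.2] |0| t 17.65 q [-0.54 -0.2   1.89  0.    1.45  1.5 ] w 27.7 F [-0.4  1.1  5.7] p [ 0.4212 -0.2137  0.0114]
```

View pics/p4.png

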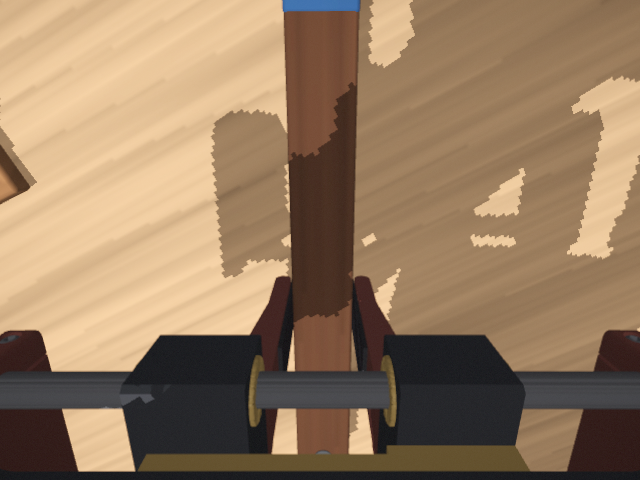

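Gripped on the plain side, 40 mm from the centre. Lift and turn back.

```bash
python3 -m handwheel '{"linear":[[0,0,-6],[0,0,-20],[0,0,-45],[0,0,-75],[0,0,-110]],"dr":[[0,0,0],[0,0,0],[0,0,0],[0,0,0],[0,0,0]],"fingers":[20,20,20,20,20]}' 45
python3 -m handwheel '{"linear":[[0,0,-30],[0,0,-60],[0,0,-70],[0,0,-70],[0,0,-70]],"dr":[[0,0,-5],[0,0,-10],[0,0,-15],[0,0,-20],[0,0,-25]],"fingers":[20,20,20,20,20]}' 45
python3 - <<'E'
from h import *
plan((.62,-.16,.22),RD(-2.35))
c=cams.capture("wrist");cv2.imwrite("pics/p5.png",c["pixels"][:,:,::-1])
c=cams.capture("side");cv2.imwrite("pics/p5s.png",c["pixels"][:,:,::-1])
E
```

```text
time: 18.12
tool_pos: [0.4186, -0.2128, 0.1191]
ee_rot: [[-0.46, -0.888, -0.002], [-0.888, 0.46, 0.002], [-0.001, 0.003, -1.0]]
ft_force: [0.9, -0.3, -1.3]
width: 0.313
time: 18.53
tool_pos: [0.42, -0.2138, 0.1912]
ee_rot: [[-0.037, -0.999, 0.003], [-0.999, 0.037, -0.001], [0.001, -0.003, -1.0]]
ft_force: [0.5, -0.3, -1.4]
width: 0.31
lin [ -61.1 -198.   -28.2] |209| dr [ -0.1  -0.2 -89.8] |90| t 18.53 q [-0.54 -0.26  1.62  0.    1.78  1.06] w 27.2 F [ 0.5 -0.3 -1.4] p [ 0.42   -0.2138  0.1912]
```

View pics/p5s.png

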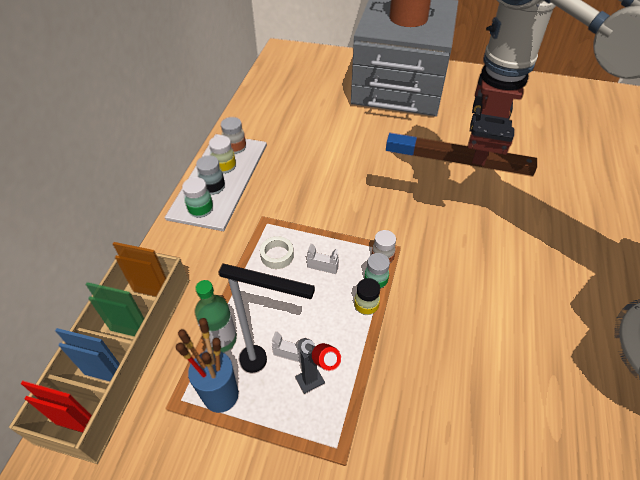

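```bash
python3 -m handwheel '{"linear":[[0,-20,-5],[0,-40,-10],[0,-60,-15],[0,-80,-20],[0,-100,-25]],"dr":[[0,0,-7],[0,0,-14],[0,0,-21],[0,0,-28],[0,0,-35]],"fingers":[20,20,20,20,20]}' 45
python3 -m handwheel '{"linear":[[0,0,0],[0,0,0],[0,0,0],[0,0,0],[0,0,0]],"dr":[[0,0,-7],[0,0,-14],[0,0,-21],[0,0,-28],[0,0,-35]],"fingers":[20,20,20,20,20]}' 45
python3 - <<'E'
from h import *
plan((.66,-.15,.20),RD(-2.35))
E
```

```text
time: 19.05
tool_pos: [0.5203, -0.2176, 0.2147]
ee_rot: [[0.542, -0.841, 0.0], [-0.841, -0.542, 0.001], [-0.0, -0.001, -1.0]]
ft_force: [0.1, -0.9, -1.2]
width: 0.315
time: 19.47
tool_pos: [0.5195, -0.2176, 0.2144]
ee_rot: [[0.926, -0.378, 0.0], [-0.378, -0.926, 0.001], [-0.0, -0.001, -1.0]]
ft_force: [-0.8, 1.3, -2.0]
width: 0.314
lin [ 104.6 -115.6   14.5] |157| dr [ -0.   -0.  -19.8] |20| t 19.47 q [-0.46 -0.01  1.35  0.    1.8  -0.07] w 27.5 F [-0.8  1.3 -2. ] p [ 0.5195 -0.2176  0.2144]
```

```bash
python3 -m handwheel '{"linear":[[20,-23,3],[42,-46,6],[63,-69,9],[84,-92,12],[105,-116,14]],"dr":[[0,0,-4],[0,0,-8],[0,0,-12],[0,0,-16],[0,0,-19.8]],"fingers":[20,20,20,20,20]}' 45
python3 - <<'E'
from h import *
plan(T((0,-200,140)),RD(-2.35))
c=cams.capture("wrist");cv2.imwrite("pics/q1.png",c["pixels"][:,:,::-1])
c=cams.capture("scene");cv2.imwrite("pics/q1s.png",c["pixels"][:,:,::-1])
E
```

```text
time: 19.88
tool_pos: [0.6618, -0.1497, 0.2002]
ee_rot: [[0.999, -0.045, -0.0], [-0.045, -0.999, 0.0], [-0.0, -0.0, -1.0]]
ft_force: [0.1, -0.0, -1.3]
width: 0.315
lin [ 11.1 -33.4  60.2] |70| dr [-0.   0.  -0.2] |0| t 19.88 q [-0.27  0.31  1.03  0.    1.81 -0.23] w 27.6 F [ 0.1 -0.  -1.3] p [ 0.6618 -0.1497  0.2002]
```

View pics/q1.png

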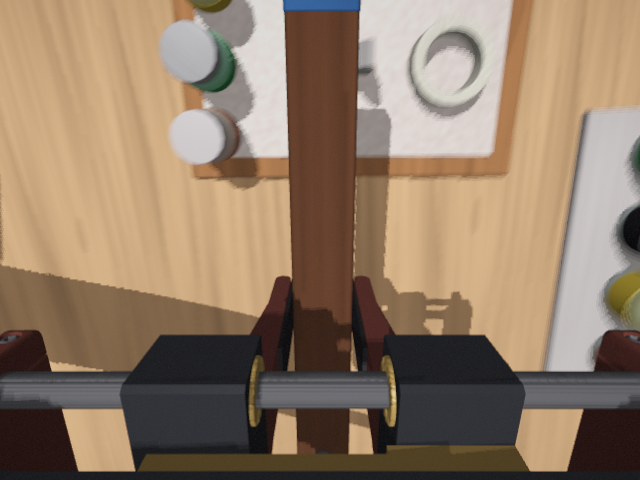

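View pics/q1s.png

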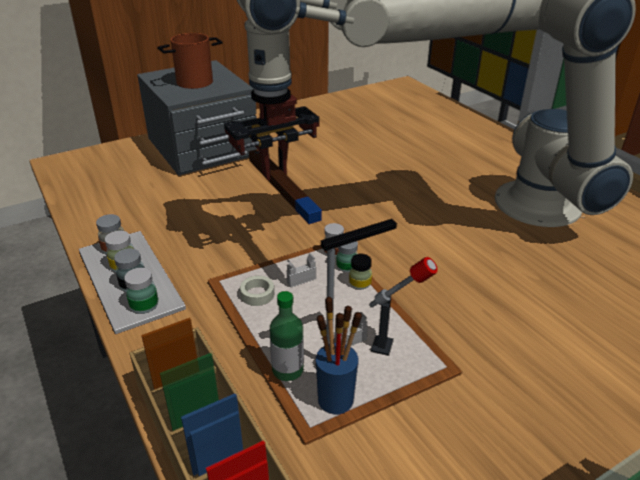

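The bar is level in the hand (blue edge still at row 11, as at the grip), with its blue end towards the plunger. Next I'll line up right of the pad and bring it in at low height.

```bash
python3 -m handwheel '{"linear":[[4,-10,20],[8,-20,40],[12,-33,60],[13,-33,75],[13,-33,82]],"dr":[[0,0,0],[0,0,0],[0,0,0],[0,0,0],[0,0,0]],"fingers":[20,20,20,20,20]}' 45
python3 - <<'E'
from h import *
plan((.6828,.0425,.115),RD(-2.35))
E
```

```text
time: 20.4
tool_pos: [0.674, -0.1174, 0.1159]
ee_rot: [[0.999, -0.047, -0.003], [-0.047, -0.999, 0.001], [-0.003, -0.001, -1.0]]
ft_force: [-0.0, -0.3, -2.2]
width: 0.317
lin [   1.3 -160.1    1. ] |160| dr [-0.   0.2 -0.3] |0| t 20.4 q [-0.22  0.33  1.15  0.    1.67 -0.18] w 27.9 F [-0.  -0.3 -2.2] p [ 0.674  -0.1174  0.1159]
```

```bash
python3 -m handwheel '{"linear":[[0.5,-25,0],[1,-50,0],[1,-75,0],[1,-95,0],[1,-100,0]],"dr":[[0,0,0.3],[0,0,0.3],[0,0,0.3],[0,0,0.3],[0,0,0.3]],"fingers":[20,20,20,20,20]}' 45
python3 - <<'E'
from h import *
plan((.6828,.0425,.115),RD(-2.35))
c=cams.capture("wrist");cv2.imwrite("pics/q2.png",c["pixels"][:,:,::-1])
c=cams.capture("side");cv2.imwrite("pics/q2s.png",cv2.resize(c["pixels"][200:470,150:410,::-1],None,fx=2.2,fy=2.2))
E
```

```text
time: 20.82
tool_pos: [0.6809, -0.0156, 0.1205]
ee_rot: [[0.999, -0.05, 0.003], [-0.05, -0.999, 0.001], [0.003, -0.001, -1.0]]
ft_force: [0.5, -0.2, -1.0]
width: 0.314
lin [ -1.  -58.2   5.6] |58| dr [-0.1 -0.1 -0.5] |1| t 20.82 q [-0.07  0.31  1.16  0.    1.67 -0.02] w 27.6 F [ 0.5 -0.2 -1. ] p [ 0.6809 -0.0156  0.1205]
```

View pics/q2.png

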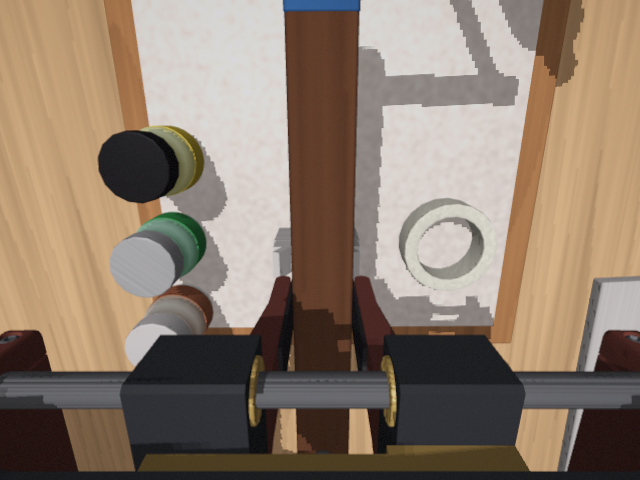

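View pics/q2s.png

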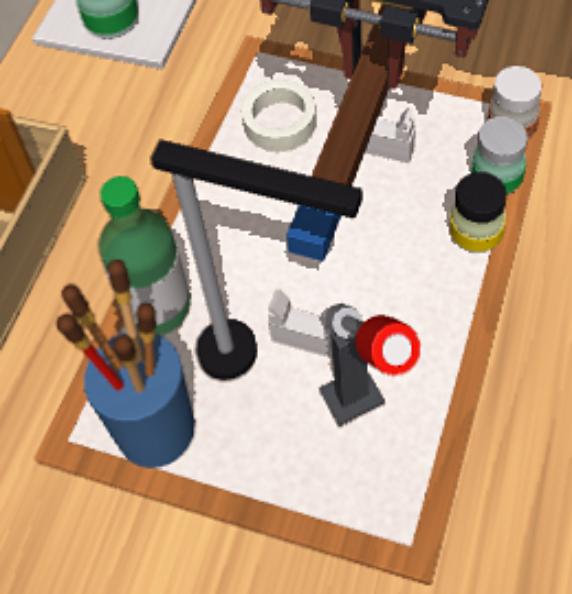

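```bash
python3 -m handwheel '{"linear":[[-1,-10,0],[-1,-20,0],[-1,-35,0],[-1,-50,0],[-1,-57,0]],"dr":[[0,0,-0.5],[0,0,-0.5],[0,0,-0.5],[0,0,-0.5],[0,0,-0.5]],"fingers":[20,20,20,20,20]}' 45
python3 -m handwheel '{"linear":[[0,0,0],[0,0,0],[0,0,0],[0,0,0],[0,0,0]],"dr":[[0,0,0],[0,0,0],[0,0,0],[0,0,0],[0,0,0]],"fingers":[20,20,20,20,20]}' 45
python3 - <<'E'
from h import *
plan((.6828,.0425,.0565),RD(-2.35))
c=cams.capture("wrist");cv2.imwrite("pics/q3.png",c["pixels"][:,:,::-1])
c=cams.capture("side");cv2.imwrite("pics/q3s.png",cv2.resize(c["pixels"][200:470,150:410,::-1],None,fx=2.2,fy=2.2))
c=cams.capture("scene");cv2.imwrite("pics/q3c.png",c["pixels"][200:400,240:480,::-1].repeat(3,0).repeat(3,1))
E
```

```text
time: 21.33
tool_pos: [0.683, 0.0415, 0.1197]
ee_rot: [[0.999, -0.04, 0.002], [-0.04, -0.999, 0.001], [0.002, -0.001, -1.0]]
ft_force: [0.3, -0.6, -1.4]
width: 0.315
time: 21.75
tool_pos: [0.683, 0.0384, 0.1197]
ee_rot: [[0.999, -0.042, 0.002], [-0.042, -0.999, -0.0], [0.002, -0.0, -1.0]]
ft_force: [0.1, 0.5, -2.9]
width: 0.319
lin [-0.5 -4.1 63.2] |63| dr [-0.  -0.1 -0. ] |0| t 21.75 q [ 0.01  0.32  1.15 -0.    1.67  0.05] w 28.0 F [ 0.1  0.5 -2.9] p [0.683  0.0384 0.1197]
```

View pics/q3.png

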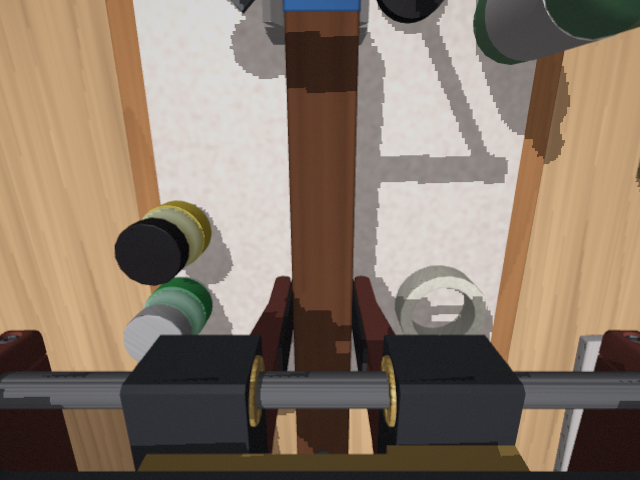

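View pics/q3s.png

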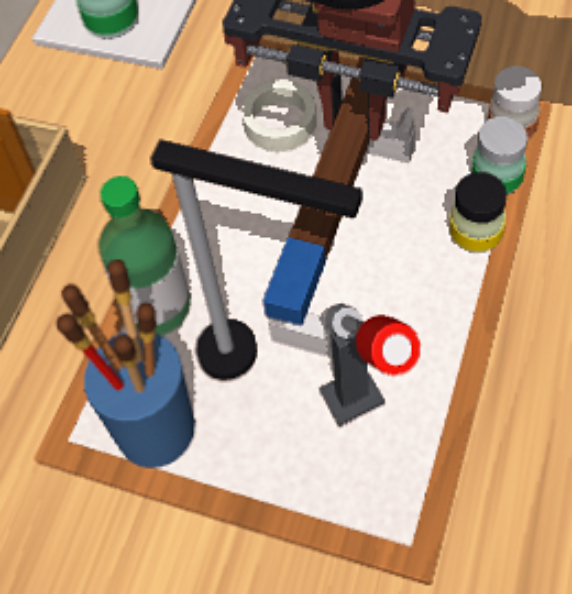

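View pics/q3c.png

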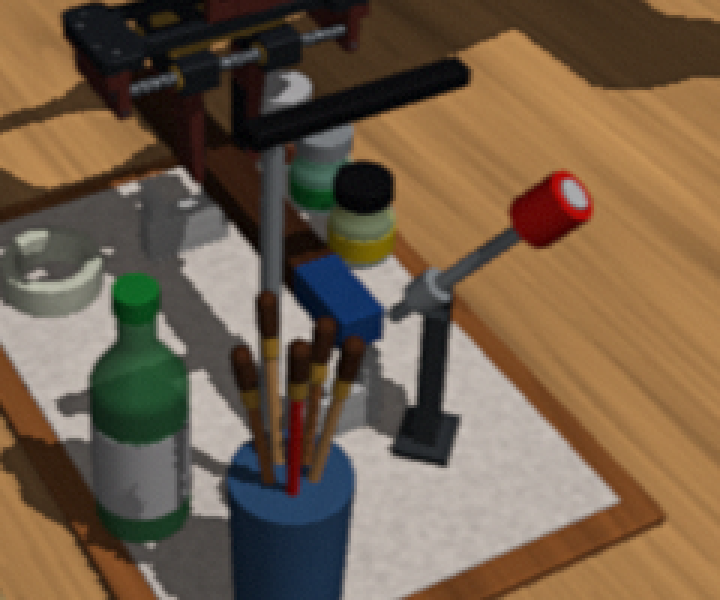

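Run:
```python
from h import *
c=cams.capture("wrist")
for u in [(264,25),(367,25),(285,5),(360,5)]:
    print(u,(RP.T@(onz(c,u,.069)[0]-O0)*1000).round(1),(RP.T@(onz(c,u,.131)[0]-O0)*1000).round(1))
im=c["pixels"][0:60,220:420,::-1];cv2.imwrite("pics/q4.png",cv2.resize(im,None,fx=4,fy=4,interpolation=cv2.INTER_CUBIC))
plan((.6828,.0425,.0565),RD(-2.35))
```

```text
(264, 25) [-27.1  86.4  69. ] [-18.3  72.2 131. ]
(367, 25) [27.2 86.4 69. ] [ 20.3  72.2 131. ]
(285, 5) [-15.7  95.6  69. ] [-10.2  78.7 131. ]
(360, 5) [23.3 95.6 69. ] [ 17.5  78.7 131. ]
lin [-0.5 -3.8 63.3] |63| dr [-0.  -0.1 -0. ] |0| t 21.95 q [0.01 0.32 1.15 0.   1.67 0.05] w 27.4 F [ 0.2  1.4 -1.1] p [0.683  0.0386 0.1198]
```

View pics/q4.png

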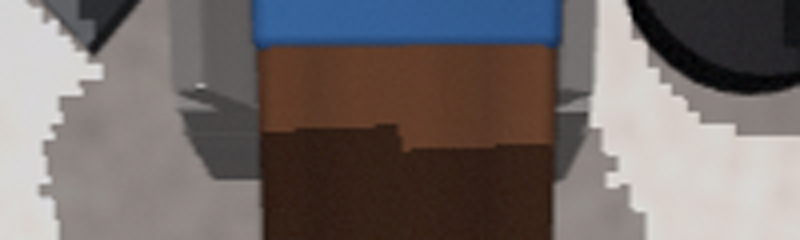

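Run:
```python
from h import *
c=cams.capture("wrist");h=cv2.cvtColor(c["pixels"],cv2.COLOR_RGB2HSV)
br=((h[...,1]>110)&(h[...,2]<140)&((h[...,0]<14)|(h[...,0]>172)))
for v in range(15,270,25):
    u=np.where(br[v,265:375])[0]+265
    X=onz(c,[[u[0],v],[u[-1]+1,v]],.132);print(v,u[0],u[-1]+1,(RP.T@(X.mean(0)-O0)*1000).round(1))
a=cv2.imread("pics/b1.png");L=a[40:100,270:370];R=a[220:290,270:370]
cv2.imwrite("pics/b1z.png",cv2.resize(np.vstack([L,R]),None,fx=4.5,fy=4.5,interpolation=cv2.INTER_CUBIC))
```

```text
15 285 359 [  3.4  75.3 132. ]
40 286 358 [  3.4  67.1 132. ]
65 286 357 [  3.2  58.5 132. ]
90 287 357 [  3.4  49.6 132. ]
115 288 356 [  3.4  40.4 132. ]
140 289 356 [  3.6  30.7 132. ]
165 289 355 [  3.4  20.7 132. ]
190 290 354 [  3.4  10.2 132. ]
215 291 354 [  3.6  -0.7 132. ]
240 292 353 [  3.6 -12.1 132. ]
265 292 353 [  3.6 -24.  132. ]
```

View pics/b1z.png

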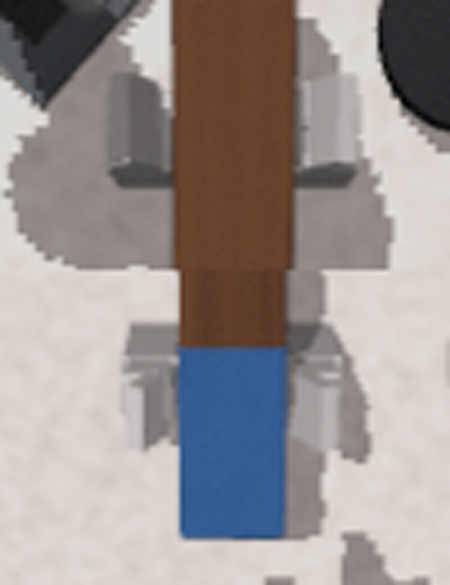

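The bar is parallel to the pad axis. Camera and TCP disagree slightly on its lateral offset (-3 against -1.2 mm). I'll shift -1.8 mm, lower to just above the saddles and compare there.

```bash
python3 -m handwheel '{"linear":[[-1,-2,5],[-1.8,-4,12],[-1.8,-4,20],[-1.8,-4,28],[-1.8,-4,32]],"dr":[[0,0,0],[0,0,0],[0,0,0],[0,0,0],[0,0,0]],"fingers":[20,20,20,20,20]}' 45
python3 -m handwheel '{"linear":[[0,0,0],[0,0,0],[0,0,0],[0,0,0],[0,0,0]],"dr":[[0,0,0],[0,0,0],[0,0,0],[0,0,0],[0,0,0]],"fingers":[20,20,20,20,20]}' 45
python3 - <<'E'
from h import *
plan((.6818,.0425,.0565),RD(-2.35))
c=cams.capture("wrist")
im=c["pixels"][0:60,220:420,::-1];cv2.imwrite("pics/q5.png",cv2.resize(im,None,fx=4,fy=4,interpolation=cv2.INTER_CUBIC))
cv2.imwrite("pics/q5w.png",c["pixels"][:,:,::-1])
c=cams.capture("scene");cv2.imwrite("pics/q5c.png",c["pixels"][200:400,240:480,::-1].repeat(3,0).repeat(3,1))
E
```

```text
time: 22.42
tool_pos: [0.6805, 0.0432, 0.0852]
ee_rot: [[0.999, -0.041, -0.001], [-0.041, -0.999, 0.0], [-0.001, -0.0, -1.0]]
ft_force: [0.3, 0.0, -2.1]
width: 0.315
time: 22.83
tool_pos: [0.6817, 0.0431, 0.0885]
ee_rot: [[0.999, -0.041, 0.003], [-0.041, -0.999, 0.0], [0.003, -0.0, -1.0]]
ft_force: [0.5, 0.5, -2.2]
width: 0.318
lin [-0.   0.6 32. ] |32| dr [-0.  -0.2 -0. ] |0| t 22.83 q [0.01 0.32 1.2  0.   1.61 0.05] w 27.9 F [ 0.5  0.5 -2.2] p [0.6817 0.0431 0.0885]
```

View pics/q5.png

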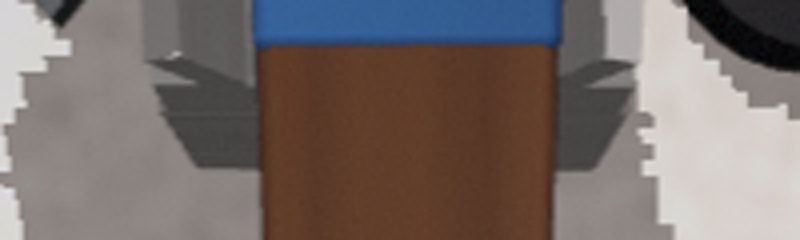

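View pics/q5w.png

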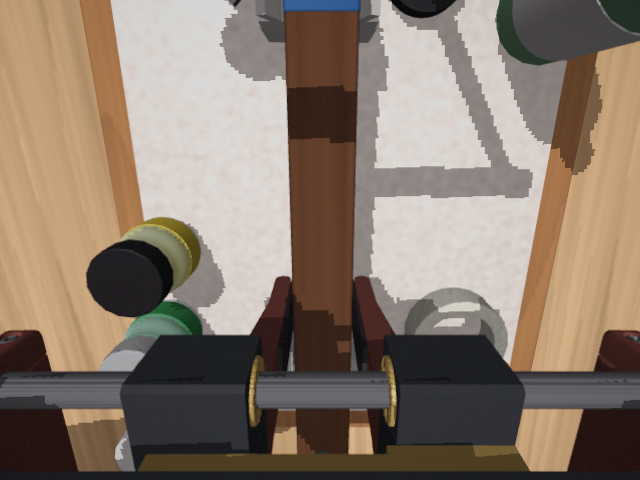

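View pics/q5c.png

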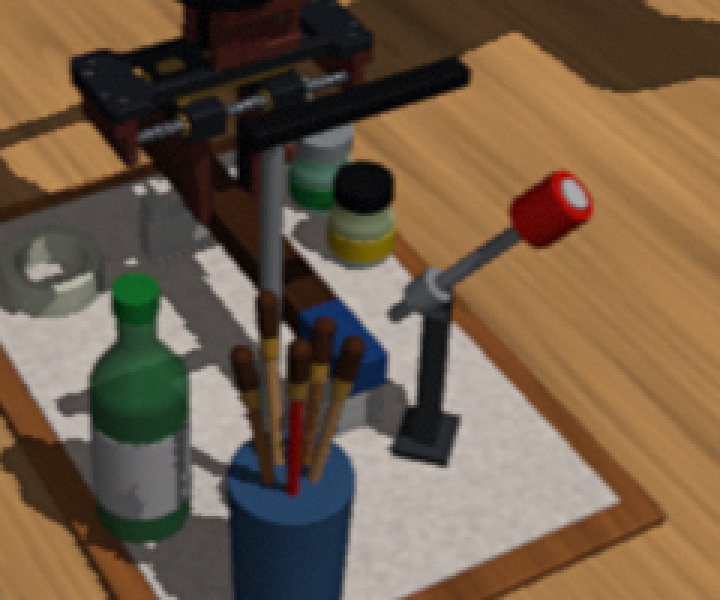

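At near-equal height the saddle mid is (143+637)/2=390 against the bar's 406 in the 4x crop, so about -1.5 mm. I'll shift -1.2 and lower gently.

```bash
python3 -m handwheel '{"linear":[[-0.6,0,3],[-1.2,0,6],[-1.2,0,10],[-1.2,0,14],[-1.2,0,17]],"dr":[[0,0,0],[0,0,0],[0,0,0],[0,0,0],[0,0,0]],"fingers":[20,20,20,20,20]}' 45
python3 -m handwheel '{"linear":[[0,0,0],[0,0,0],[0,0,0],[0,0,0],[0,0,0]],"dr":[[0,0,0],[0,0,0],[0,0,0],[0,0,0],[0,0,0]],"fingers":[20,20,20,20,20]}' 45
python3 - <<'E'
from h import *
plan((.6818,.0425,.0565),RD(-2.35))
c=cams.capture("wrist")
im=c["pixels"][0:60,220:420,::-1];cv2.imwrite("pics/q6.png",cv2.resize(im,None,fx=4,fy=4,interpolation=cv2.INTER_CUBIC))
E
```

```text
time: 23.35
tool_pos: [0.6799, 0.0431, 0.0697]
ee_rot: [[0.999, -0.041, 0.001], [-0.041, -0.999, 0.0], [0.001, -0.0, -1.0]]
ft_force: [-0.7, 0.5, -1.8]
width: 0.319
time: 23.77
tool_pos: [0.6804, 0.0431, 0.0711]
ee_rot: [[0.999, -0.041, 0.003], [-0.041, -0.999, 0.0], [0.003, -0.0, -1.0]]
ft_force: [-0.2, 0.1, -1.1]
width: 0.315
lin [ 1.4  0.6 14.6] |15| dr [-0.  -0.2  0. ] |0| t 23.77 q [0.01 0.33 1.23 0.   1.58 0.05] w 27.6 F [-0.2  0.1 -1.1] p [0.6804 0.0431 0.0711]
```

View pics/q6.png

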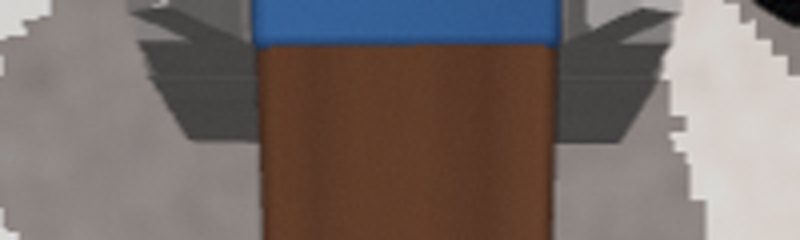

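Now centred (saddle mid 404, bar 405.5) and entering the slots. Lower the rest.

```bash
python3 -m handwheel '{"linear":[[0,0,3],[0,0,6],[0,0,9],[0,0,11],[0,0,12]],"dr":[[0,0,0],[0,0,0],[0,0,0],[0,0,0],[0,0,0]],"fingers":[20,20,20,20,20]}' 45
python3 -m handwheel '{"linear":[[0,0,0.5],[0,0,1],[0,0,1.5],[0,0,2],[0,0,2]],"dr":[[0,0,0],[0,0,0],[0,0,0],[0,0,0],[0,0,0]],"fingers":[20,20,20,20,20]}' 45
python3 - <<'E'
from h import *
plan((.6818,.0425,.0565),RD(-2.35))
c=cams.capture("wrist")
im=c["pixels"][0:60,220:420,::-1];cv2.imwrite("pics/q7.png",cv2.resize(im,None,fx=4,fy=4,interpolation=cv2.INTER_CUBIC))
c=cams.capture("side");cv2.imwrite("pics/q7s.png",cv2.resize(c["pixels"][200:470,150:410,::-1],None,fx=2.2,fy=2.2))
E
```

```text
time: 24.23
tool_pos: [0.6799, 0.0431, 0.0579]
ee_rot: [[0.999, -0.041, 0.001], [-0.041, -0.999, 0.0], [0.001, -0.0, -1.0]]
ft_force: [-1.0, -0.0, -2.4]
width: 0.315
time: 24.65
tool_pos: [0.6804, 0.0431, 0.0569]
ee_rot: [[0.999, -0.041, 0.002], [-0.041, -0.999, 0.0], [0.002, -0.0, -1.0]]
ft_force: [0.2, -0.2, -1.0]
width: 0.312
lin [1.5 0.6 0.4] |2| dr [-0.  -0.1  0. ] |0| t 24.65 q [0.01 0.34 1.25 0.   1.56 0.05] w 27.4 F [ 0.2 -0.2 -1. ] p [0.6804 0.0431 0.0569]
```

View pics/q7.png

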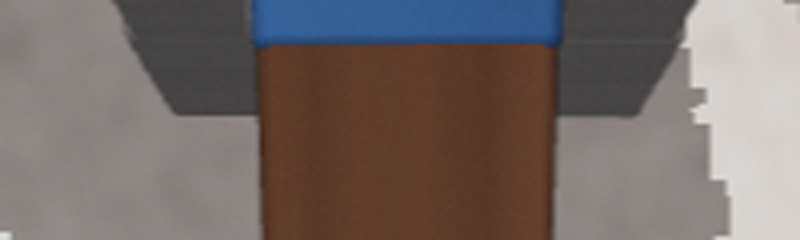

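View pics/q7s.png

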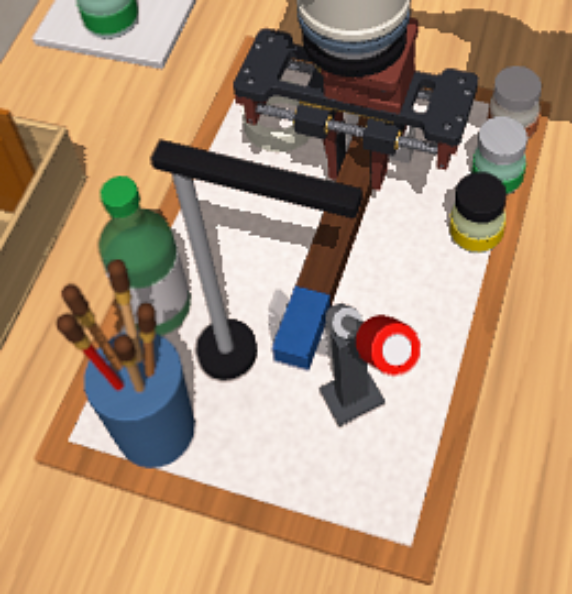

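```bash
python3 -m handwheel '{"linear":[[0,0,0.5],[0,0,1],[0,0,1],[0,0,1.5],[0,0,1.5]],"dr":[[0,0,0],[0,0,0],[0,0,0],[0,0,0],[0,0,0]],"fingers":[20,20,20,20,20]}' 45
python3 -m handwheel '{"linear":[[0,0,0],[0,0,0],[0,0,0],[0,0,0],[0,0,0]],"dr":[[0,0,0],[0,0,0],[0,0,0],[0,0,0],[0,0,0]],"fingers":[20,20,20,20,20]}' 45
python3 - <<'E'
from h import *
plan((.6818,.0425,.0565),RD(-2.35))
E
```

```text
time: 25.17
tool_pos: [0.6805, 0.0431, 0.0565]
ee_rot: [[0.999, -0.041, 0.003], [-0.041, -0.999, 0.0], [0.003, -0.0, -1.0]]
ft_force: [-3.8, -0.7, 4.7]
width: 0.313
time: 25.58
tool_pos: [0.6805, 0.0431, 0.0565]
ee_rot: [[0.999, -0.041, 0.003], [-0.041, -0.999, 0.0], [0.003, -0.0, -1.0]]
ft_force: [-2.5, -1.7, 5.1]
width: 0.312
lin [ 1.4  0.5 -0. ] |1| dr [-0.  -0.2 -0. ] |0| t 25.58 q [0.01 0.34 1.25 0.   1.56 0.05] w 27.4 F [-2.5 -1.7  5.1] p [0.6805 0.0431 0.0565]
```

Seated (upward 5 N). Release and rise.

```bash
python3 -m handwheel '{"linear":[[0,0,-0.5],[0,0,-0.5],[0,0,-0.5],[0,0,-0.5],[0,0,-0.5]],"dr":[[0,0,0],[0,0,0],[0,0,0],[0,0,0],[0,0,0]],"fingers":[27,30,35,45,55]}' 20
python3 -m handwheel '{"linear":[[0,0,0],[0,0,-3],[0,0,-15],[0,0,-40],[0,0,-70]],"dr":[[0,0,0],[0,0,0],[0,0,0],[0,0,0],[0,0,0]],"fingers":[60,60,60,60,60]}' 20
python3 -m handwheel '{"linear":[[0,10,-35],[0,20,-70],[0,30,-105],[0,40,-140],[0,40,-165]],"dr":[[0,0,0],[0,0,0],[0,0,0],[0,0,0],[0,0,0]],"fingers":[60,60,60,60,60]}' 20
python3 - <<'E'
from h import *
plan((.52,.03,.40),RD(-2.35))
for n in("wrist","side"):
    c=cams.capture(n);cv2.imwrite(f"pics/r1{n}.png",c["pixels"][:,:,::-1])
E
```

```text
time: 26.0
tool_pos: [0.6802, 0.0433, 0.0552]
ee_rot: [[0.999, -0.041, 0.002], [-0.041, -0.999, 0.0], [0.002, -0.0, -1.0]]
ft_force: [0.7, 0.0, -0.3]
width: 0.507
time: 26.42
tool_pos: [0.679, 0.0432, 0.1249]
ee_rot: [[0.999, -0.041, -0.002], [-0.041, -0.999, 0.0], [-0.002, -0.0, -1.0]]
ft_force: [1.7, -0.1, 0.1]
width: 0.684
time: 26.83
tool_pos: [0.6779, 0.0013, 0.2964]
ee_rot: [[0.999, -0.043, 0.008], [-0.043, -0.999, -0.001], [0.008, 0.0, -1.0]]
ft_force: [0.9, 0.7, 0.8]
width: 0.682
lin [-158.2  -21.9 -104.8] |191| dr [ 0.  -0.4 -0.1] |0| t 26.83 q [-0.05  0.34  0.81 -0.    1.98 -0.01] w 59.9 F [0.9 0.7 0.8] p [0.6779 0.0013 0.2964]
```

View pics/r1wrist.png

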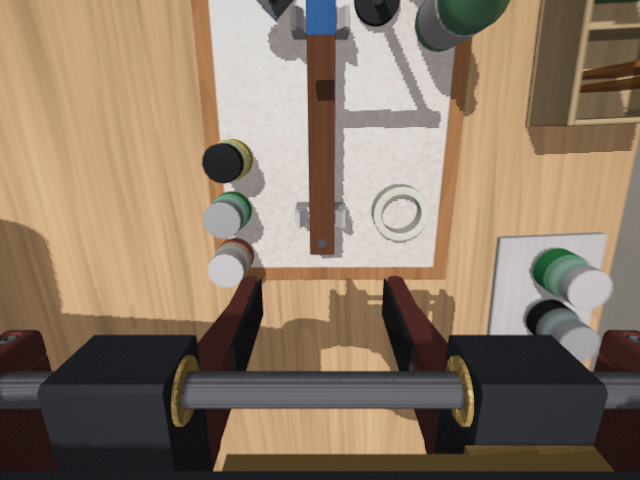

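View pics/r1side.png

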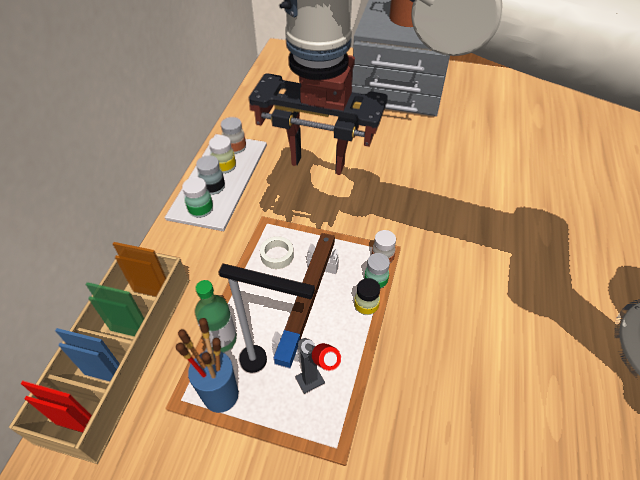

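The bar lies in both saddles, with the blue end under the plunger and the knob still out. Next I'll go round to push the knob with closed fingers.

```bash
python3 -m handwheel '{"linear":[[-35,0,-20],[-70,0,-40],[-105,-5,-60],[-140,-20,-80],[-170,-45,-100]],"dr":[[0,0,0],[0,0,-5],[0,0,-11],[0,0,-17],[0,0,-23]],"fingers":[40,20,0,0,0]}' 20
python3 - <<'E'
from h import *
c=cams.capture("wrist")
plan((.47,.31,.38),RK)
E
```

```text
time: 27.35
tool_pos: [0.51, 0.0523, 0.3897]
ee_rot: [[0.935, 0.355, 0.002], [0.355, -0.935, -0.0], [0.002, 0.001, -1.0]]
ft_force: [0.1, 1.3, 0.5]
width: 0.342
lin [  58.5 -249.2   16.8] |257| dr [-39.4   6.8 -20.5] |45| t 27.4 q [ 0.04 -0.05  1.06  0.    2.12 -0.33] w 26.0 F [-0.6  2.6  5.7] p [0.5066 0.0566 0.3964]
```

```bash
python3 -m handwheel '{"linear":[[8,-36,-2],[16,-72,-2],[24,-108,-2],[32,-144,-2],[40,-180,-2]],"dr":[[-4,0.7,-3],[-9,1.5,-5],[-14,2.4,-8],[-19,3.3,-10],[-24,4.2,-12.5]],"fingers":[0,0,0,0,0]}' 20
python3 - <<'E'
from h import *
plan((.47,.31,.37),RK)
E
```

```text
time: 27.82
tool_pos: [0.4853, 0.237, 0.3913]
ee_rot: [[0.831, 0.495, 0.254], [0.556, -0.763, -0.331], [0.03, 0.416, -0.909]]
ft_force: [1.5, -0.6, -0.8]
width: 0.007
lin [ 27.2 -72.2  -8.7] |78| dr [-15.3   3.3  -8.4] |18| t 27.82 q [ 0.66 -0.02  1.1  -0.48  2.02 -0.14] w 0.6 F [ 1.5 -0.6 -0.8] p [0.4853 0.237  0.3913]
```

```bash
python3 -m handwheel '{"linear":[[9,-24,-3],[18,-48,-6],[27,-72,-8],[27,-72,-8],[27,-72,-8]],"dr":[[-5,1,-2.8],[-10,2.2,-5.6],[-15.3,3.3,-8.4],[-15.3,3.3,-8.4],[-15.3,3.3,-8.4]],"fingers":[0,0,0,0,0]}' 20
python3 - <<'E'
from h import *
plan(KN+.10*AX,RK)
E
```

```text
time: 28.23
tool_pos: [0.4695, 0.3104, 0.3661]
ee_rot: [[0.734, 0.525, 0.431], [0.679, -0.561, -0.473], [-0.007, 0.64, -0.768]]
ft_force: [0.4, -1.0, 0.4]
width: 0.004
lin [ 63.6  -6.9 147.3] |161| dr [-0.2  0.2  0.3] |0| t 28.23 q [ 0.92  0.04  1.17 -0.75  1.96 -0.11] w 0.4 F [ 0.4 -1.   0.4] p [0.4695 0.3104 0.3661]
```

```bash
python3 -m handwheel '{"linear":[[20,-2,20],[40,-5,45],[63,-7,75],[63,-7,105],[63,-7,128]],"dr":[[0,0,0],[0,0,0],[0,0,0],[0,0,0],[0,0,0]],"fingers":[0,0,0,0,0]}' 20
python3 -m handwheel '{"linear":[[0,0,0],[0,0,0],[0,0,0],[0,0,0],[0,0,0]],"dr":[[0,0,0],[0,0,0],[0,0,0],[0,0,0],[0,0,0]],"fingers":[0,0,0,0,0]}' 20
python3 - <<'E'
from h import *
plan(KN+.057*AX,RK)
c=cams.capture("wrist");cv2.imwrite("pics/s1.png",c["pixels"][:,:,::-1]);print(proj(c,KN+.057*AX),proj(c,KN+.04*AX))
c=cams.capture("side");cv2.imwrite("pics/s1s.png",c["pixels"][:,:,::-1])
E
```

```text
time: 28.65
tool_pos: [0.5709, 0.2917, 0.2642]
ee_rot: [[0.74, 0.519, 0.429], [0.673, -0.568, -0.474], [-0.002, 0.639, -0.769]]
ft_force: [0.3, -0.5, -0.4]
width: 0.006
time: 29.07
tool_pos: [0.5689, 0.2949, 0.2687]
ee_rot: [[0.737, 0.518, 0.434], [0.676, -0.568, -0.47], [0.003, 0.64, -0.769]]
ft_force: [0.8, -0.2, 0.9]
width: 0.006
lin [ 0.3 -5.3 65.2] |65| dr [-0.2 -0.  -0.2] |0| t 29.07 q [ 0.78  0.14  1.24 -0.71  1.74 -0.09] w 0.5 F [ 0.8 -0.2  0.9] p [0.5689 0.2949 0.2687]
[[322.40008485 241.66533018]] [[322.39031729 234.22649534]]
```

View pics/s1.png

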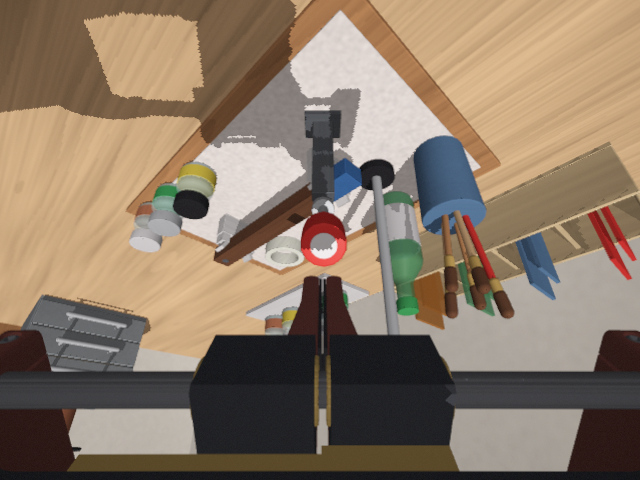

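The knob face is at (324,244), as predicted (322,242). Advance to the face, then push along the axis.

```bash
python3 -m handwheel '{"linear":[[0,-3,15],[0.5,-5,32],[0.5,-5,48],[0.5,-5,58],[0.5,-5,62]],"dr":[[0,0,0],[0,0,0],[0,0,0],[0,0,0],[0,0,0]],"fingers":[0,0,0,0,0]}' 20
python3 - <<'E'
from h import *
plan(KN+.057*AX,RK)
c=cams.capture("wrist");cv2.imwrite("pics/s2.png",c["pixels"][:,:,::-1])
E
```

```text
time: 29.58
tool_pos: [0.5934, 0.2676, 0.214]
ee_rot: [[0.737, 0.521, 0.43], [0.676, -0.565, -0.473], [-0.003, 0.64, -0.769]]
ft_force: [-3.4, 2.1, 2.2]
width: 0.007
lin [ 0.8  1.5 -0.2] |2| dr [-0.2  0.2 -0. ] |0| t 29.58 q [ 0.72  0.14  1.33 -0.7   1.63 -0.08] w 0.6 F [-3.4  2.1  2.2] p [0.5934 0.2676 0.214 ]
```

View pics/s2.png

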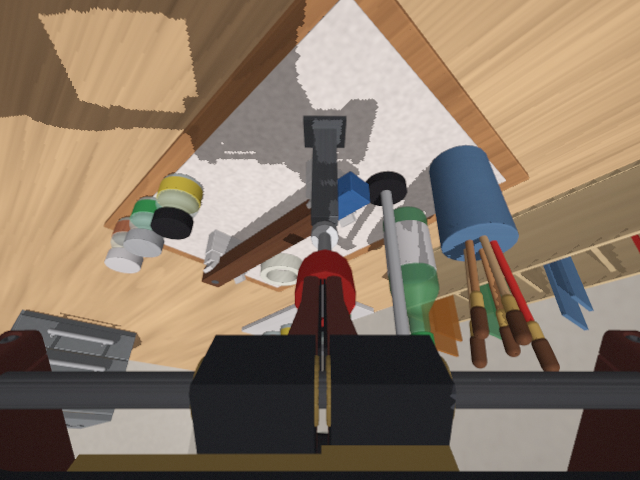

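Fingertips touch the knob's face centrally (force along the axis about 4.5 N). Pushing.

```bash
python3 -m handwheel '{"linear":[[0.5,1,6],[0.5,1,12],[0.5,1,18],[0.5,1,24],[0.5,1,30]],"dr":[[0,0,0],[0,0,0],[0,0,0],[0,0,0],[0,0,0]],"fingers":[0,0,0,0,0]}' 20
python3 - <<'E'
from h import *
plan(KN+.017*AX,RK)
c=cams.capture("wrist");cv2.imwrite("pics/s3.png",c["pixels"][:,:,::-1])
E
```

```text
time: 30.05
tool_pos: [0.6072, 0.2546, 0.1944]
ee_rot: [[0.737, 0.52, 0.433], [0.676, -0.567, -0.471], [0.001, 0.639, -0.769]]
ft_force: [-4.3, 1.8, 2.2]
width: 0.005
lin [-0.5 -0.3 12.6] |13| dr [-0.3  0.  -0.1] |0| t 30.05 q [ 0.69  0.15  1.36 -0.69  1.58 -0.08] w 0.4 F [-4.3  1.8  2.2] p [0.6072 0.2546 0.1944]
```

View pics/s3.png

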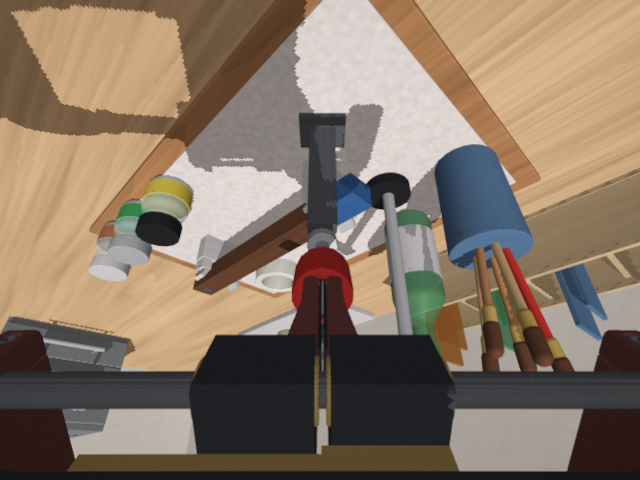

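```bash
python3 -m handwheel '{"linear":[[0,0,4],[0,0,8],[0,0,11],[0,0,12],[0,0,12]],"dr":[[0,0,0],[0,0,0],[0,0,0],[0,0,0],[0,0,0]],"fingers":[0,0,0,0,0]}' 20
python3 - <<'E'
from h import *
plan(KN+.017*AX,RK)
E
python3 -m handwheel '{"linear":[[0,0,1],[0,0,2],[0,0,3],[0,0,3],[0,0,3]],"dr":[[0,0,0],[0,0,0],[0,0,0],[0,0,0],[0,0,0]],"fingers":[0,0,0,0,0]}' 20
python3 - <<'E'
from h import *
plan(KN+.017*AX,RK)
E
```

```text
time: 30.52
tool_pos: [0.6126, 0.2487, 0.1848]
ee_rot: [[0.737, 0.519, 0.433], [0.676, -0.567, -0.471], [0.001, 0.64, -0.769]]
ft_force: [-5.3, 3.5, 4.2]
width: 0.006
lin [-0.5 -0.4  0.1] |1| dr [-0.2  0.  -0.1] |0| t 30.52 q [ 0.68  0.15  1.38 -0.69  1.56 -0.08] w 0.5 F [-5.3  3.5  4.2] p [0.6126 0.2487 0.1848]
time: 30.93
tool_pos: [0.6128, 0.2486, 0.1848]
ee_rot: [[0.737, 0.519, 0.434], [0.676, -0.568, -0.469], [0.003, 0.639, -0.769]]
ft_force: [-16.0, 8.5, 13.2]
width: 0.004
lin [-0.6 -0.5 -0.1] |1| dr [-0.3 -0.1 -0.2] |0| t 30.93 q [ 0.67  0.15  1.38 -0.69  1.56 -0.08] w 0.3 F [-16.    8.5  13.2] p [0.6128 0.2486 0.1848]
```

Against the home stop: 22 N and no more travel, at the home position to within 0.1 mm. Retreat and check.

```bash
python3 -m handwheel '{"linear":[[0,0,-4],[0,0,-20],[0,0,-50],[0,0,-85],[0,0,-120]],"dr":[[0,0,0],[0,0,0],[0,0,0],[0,0,0],[0,0,0]],"fingers":[0,0,0,0,0]}' 20
python3 -m handwheel '{"linear":[[-30,0,-30],[-60,0,-60],[-80,0,-90],[-80,0,-100],[-80,0,-100]],"dr":[[0,0,0],[0,0,0],[0,0,0],[0,0,0],[0,0,0]],"fingers":[0,0,0,0,0]}' 20
python3 -m handwheel '{"linear":[[0,0,0],[0,0,0],[0,0,0],[0,0,0],[0,0,0]],"dr":[[0,0,0],[0,0,0],[0,0,0],[0,0,0],[0,0,0]],"fingers":[0,0,0,0,0]}' 20
python3 - <<'E'
from h import *;import pickle
plan(KN+.017*AX,RK)
cs=pickle.load(open("c0.pkl","rb"))
d={n:cams.capture(n) for n in("side","scene")}
for n in d:
    for k,c in(("start",cs[n]),("now",d[n])):
        h=cv2.cvtColor(c["pixels"],cv2.COLOR_RGB2HSV)
        r=(((h[...,0]>172)|(h[...,0]<4))&(h[...,1]>170)&(h[...,2]>90)).astype(np.uint8)
        print(n,k,[tuple(np.round(cv2.minAreaRect(q)[0],1)) for q in cv2.findContours(r,0,2)[0] if cv2.contourArea(q)>60])
c=d["side"];print("ends expected plain/blue top",proj(c,[T((0,-140,69)),T((0,140,69))]))
cv2.imwrite("pics/z1.png",cv2.resize(d["side"]["pixels"][200:470,150:410,::-1],None,fx=2.2,fy=2.2))
cv2.imwrite("pics/z2.png",cv2.resize(d["scene"]["pixels"][210:445,200:470,::-1],None,fx=2.5,fy=2.5))
E
```

```text
time: 31.35
tool_pos: [0.5618, 0.3029, 0.2738]
ee_rot: [[0.738, 0.52, 0.43], [0.675, -0.566, -0.474], [-0.003, 0.64, -0.768]]
ft_force: [0.2, 0.4, -0.4]
width: 0.01
time: 31.77
tool_pos: [0.4596, 0.2974, 0.354]
ee_rot: [[0.736, 0.518, 0.436], [0.677, -0.568, -0.468], [0.005, 0.64, -0.769]]
ft_force: [-0.3, -0.6, 1.0]
width: 0.008
time: 32.18
tool_pos: [0.4605, 0.2961, 0.3492]
ee_rot: [[0.738, 0.52, 0.43], [0.675, -0.565, -0.474], [-0.004, 0.64, -0.768]]
ft_force: [0.8, -0.2, -0.2]
width: 0.003
lin [ 80.4   0.3 214.3] |229| dr [-0.2  0.3 -0. ] |0| t 32.18 q [ 0.92 -0.01  1.26 -0.74  1.94 -0.09] w 0.2 F [ 0.8 -0.2 -0.2] p [0.4605 0.2961 0.3492]
side start [(np.float64(53.2), np.float64(405.9)), (np.float64(196.7), np.float64(366.9)), (np.float64(316.9), np.float64(351.7))]
side now [(np.float64(53.2), np.float64(405.9)), (np.float64(196.7), np.float64(366.9)), (np.float64(316.9), np.float64(351.7))]
scene start [(np.float64(237.0), np.float64(460.0)), (np.float64(406.6), np.float64(281.9))]
scene now [(np.float64(236.1), np.float64(462.3)), (np.float64(407.5), np.float64(282.0))]
ends expected plain/blue top [[326.7113799  235.23049831]
 [279.32337196 362.02157321]]
```

View pics/z1.png

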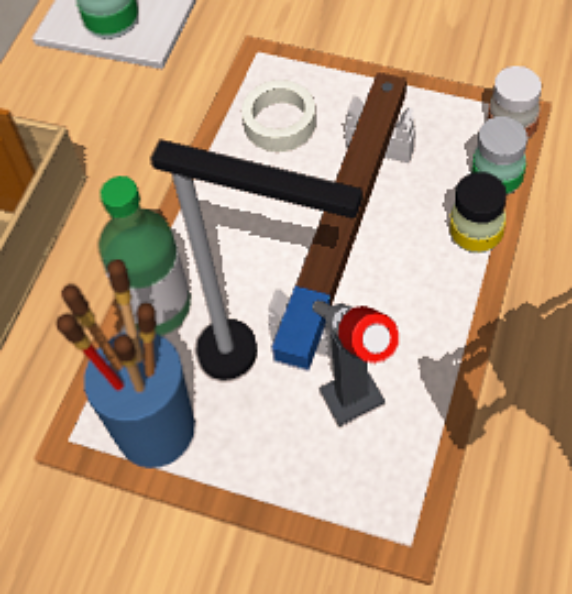

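View pics/z2.png

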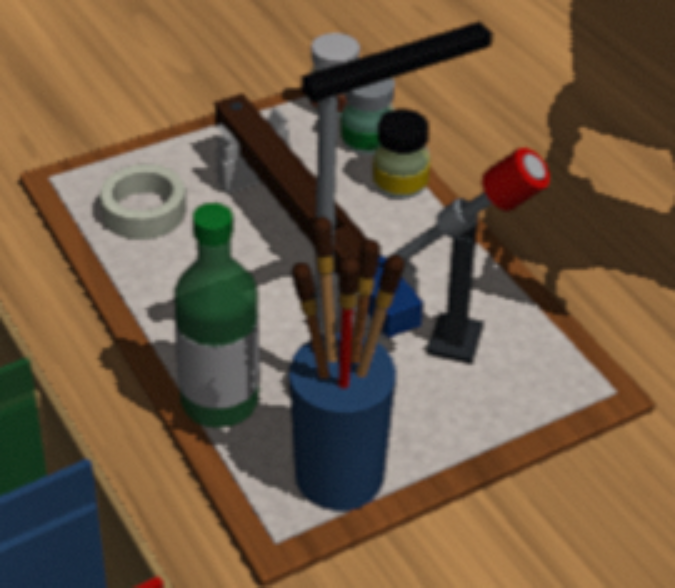

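Side view: the knob is at its start pixel (316.9,351.7), the bar is reversed in both saddles within a few mm of its old place, and the bystanders are unmoved. Handing in.

```bash
python3 -c "
from bench import robot
print(robot.sign_off())"
```

```text
the job is handed in; nothing more can be done
None
```

The bar is reversed in both saddles with its blue end under the plunger, the knob is pushed home, and the job is handed in. It took about 32 s of the 72 s; `sign_off` gives no verdict.

**What I did:**
- I pulled the knob 40 mm to its stop, where the force rose to about 25 N with no more travel.
- I lifted the bar out. The last joint's range did not allow a 180° turn in the hand, so I laid the bar on free table, turned the hand round and regripped it.
- I lowered the bar into the saddles until they pushed back with about 5 N, then released it.
- I pushed the knob in with closed fingers until it stopped, at about 22 N.

**Last checks:**
- **Knob:** it is at its starting pixel in the side view and within 1 pixel in the scene view. When it stopped, the fingertips were within about 0.1 mm of the expected home position.
- **Bar:** it lies straight in both saddles, roughly 5 mm nearer the pad's right than before; the allowance is 25 mm.
- **Bystanders:** by eye, the jars, pot, bottle and tape stand where they did. I did not measure them.
- **Lamp and bracket:** the pictures and forces showed no sign of a strike on either.

**Disagreement:** during the lowering, the wrist camera and the arm's own reading differed by 1–2 mm on the bar's sideways position. I went by the picture taken close to the saddles, and the bar then went in without catching.

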